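Fit the LED lamp into a microscope light stand and hold it home

ROBOT

A 6-joint arm with a two-finger parallel gripper is mounted at the origin on the work surface. World frame = base frame: x ahead of the robot, y to its left, z up, the work surface at z = 0. Lengths are in m, angles in degrees, forces in N, time in s.
With the tool pointing down it reaches from about 0.35 to 0.875 m from the base axis. Payload 4.2 kg.
Tool frame: the origin (TCP) lies at the very end of the fingers, on their centre line; the grasp point (between the pads) lies 19 mm behind it; z points along the fingers, y is the direction in which the jaws open and shut (so a half turn about z gives the same grasp; the last joint's range is limited). The gripper opens to 87 mm and grips with 3 to 60 N. Pads are 19 mm wide; open, the fingers measure 117 mm over their backs; the gripper's body (75 mm by 190 mm) begins 51 mm behind the grasp point.
Start: joints at [14.817, 22.042, 0.453, 0, -68.411, -14.817], TCP at [0.625, 0, 0.19] pointing down, gripper open.
Joint ranges: [-179.83, 179.83], [-69.29, 118.12], [-61.27, 80.66], [-181.25, 117.63], [-171.15, -9.14], [-177.46, 177.46]. Speed limits (degrees/s): [159.86, 159.86, 180, 180, 180, 180].

INTERFACE

Orientations are given as a 3x3 rotation matrix whose columns are the frame's x, y, z axes.
In Python, from station import r, imaging gives the robot as it stands. The module is installed in compiled form; this text tells all that it offers.
- The arm moves only by the tool move_arm, never from a script. Its argument "motion" is one flat list of numbers, 7 for each row, row after row: the shift along the tool's x, y, z in units of 40 mm (1.0 is 40 mm), then the turn, a rotation vector about the tool's x, y, z in units of 5 degrees (1.0 is 5 degrees), then the gripper's target within -1 to 1 (shut at 1, half-way at 0, fully open at -1). In form: [dx, dy, dz, wx, wy, wz, gripper, dx, dy, dz, wx, wy, wz, gripper, ...]. A call has 1 to 20 rows; each row is the pose to reach, as a shift and turn from the pose measured when the call began, along the tool's axes at that moment; what a row does not reach only later rows make up. A row lasts 1/12 s, in which the tool goes at most 41.7 mm and 7.16 degrees, less where a joint would pass 70% of its speed; a pose out of reach is approached as far as the arm can. A call with a gripper value outside its range is refused whole. The fingers move at their own pace and stop on an object; the grip force is fixed at half the most. Time passes only in rows, so rows that repeat a pose let the fingers close. It gives the time, the measured TCP pose, the force and the opening at its end, in the units of the state.
- r.sense(): the state, without advancing time (a new reading comes with each control period).
- imaging.capture(name): name is "scene" or "side" or "wrist"; returns the picture (400x640x3 uint8, blue, green, red); there is no depth.
- imaging.camera_params(name): a dict with "intrinsics" (3x3 intrinsics, pixels), "world_from_camera" (4x4, takes a point from camera to world coordinates). Camera axes: x right, y down, z forward; pixel columns grow to the right and rows downward; lengths in m; the calibration is good to about 2 mm. The wrist camera is an equidistant fisheye: a pixel r from the principal point sees the ray r / f radians off the axis. A picture is of the moment at which its call begins: read the wrist's pose just before it. camera_params takes no time and is no camera call; for the wrist camera it gives the pose at the moment of the call.
- r.finish_job(): hands the job in, once; it reports no verdict.
The state is a dict: "time_s": time; "joints": joint angles; "joint_velocities": joint speeds; "effort": joint torques, N m; "tcp_pos": TCP position; "ee_rot": TCP orientation; "wrist_force": force on the tool from outside, world axes, zero at the start; "moment": the same for the moment, N m; "gripper_width": opening from 0.0 (shut) to 1.0 (fully open).
Only numpy, scipy, OpenCV 4.12 (cv2) and the standard library are available. Lean on these libraries where they do the work, as an engineer would, in place of code of your own. Each camera call takes 0.05 s, during which the arm holds its last target.

TASK

Fit the new lamp (pale lens, not the blackened one) into the bayonet socket in the well of the microscope stand: push it down through the entry slots against the spring contact and twist it a quarter turn clockwise, as seen from above, to the stop. Finish while still holding it there, gripped and pressed fully down with its flange flush on the collar, so that I can tighten the clamp screw; do not let go. Leave the old lamp, the glass stage plate and the slide box where they are.

Things in the scene. Friction and masses are not known exactly. Their poses are not given: they have to be found in the camera images.
- lamp: new LED lamp, 68 mm tall, about 90 g, upright in one compartment of the tray; origin at the centre of its underside, z up its axis, pins along +x and -x. From below: brass cap diameter 28 (z 0 to 24, lower edge chamfered 3), black flange diameter 44 (z 24 to 28), square finned aluminium heat sink 30 x 30 (z 28 to 60), pale cream lens diameter 23 (z 60 to 68)
- lamp_grip (a point): centre of the new lamp's heat sink, 51 mm above the lamp's origin: the place to grip, from above, pads on two opposite flat sides (square to the lamp's x and y), fingertips staying above the flange's top (lamp z 28)
- lamp_pin (a point): outer end of the new lamp's +x bayonet pin, 19.8 mm from the axis, 10 mm above the lamp's underside. Pins are 4 mm thick; a like one stands at -x, so a half turn makes no difference. Red marks on the flange and on top of the heat sink, at +x and -x, show the pin direction from above
- lamp_flange (a point): on the new lamp: centre of the flange's underside, 24 mm above the lamp's origin, axes as the lamp's. It lies on the collar when the lamp is home
- socket_seat (a point): centre of the top face of the dark bayonet collar in the stand's well, 30 mm above the bench: the flange's underside comes here when the lamp is home. z up the socket axis, x through the two entry slots, y through the two stops. Collar: bore diameter 31, outside diameter 56. The well round it is 120 wide; its rim (stand top) is 80 mm above the bench
- socket_entry (a point): the +x entry slot (red mark), 18 mm from the axis at the collar's top; its twin is at -x. Each is 8 mm wide, reaches 21.5 mm from the axis and cuts through a lip 9 mm thick. Pins can turn under the lip only while the flange is less than 3 mm above the collar
- socket_stop (a point): where a pin ends at the +y hard stop (white tick), 18 mm from the axis, shown at the collar's top; its twin is at -y. The turn is 90 degrees clockwise seen from above; the other way is blocked. There is no locking notch: a turned lamp not pressed down is lifted 3 mm by the spring, until its pins bear on the lip
- contact (a joint): spring contact in the bottom of the socket, m of travel downwards: 0 free; the lamp's underside meets it when the flange is 8 mm above the collar, and it reads about 0.008 with the lamp home. The spring pushes up with 4 N at 0 and 10 N at 0.008
- stand: white base of the microscope stand, 300 x 220 x 80 mm, fixed; origin on the bench under the well's axis, axes as socket_seat. It spans x -105 to 195, y -110 to 110. A steel column of diameter 32 (widest ring 52) rises to 305 mm at x 155, y 0; a black clamp screw knob stands 18 mm out of the +y side. Microscope head and stage plate are taken off
- tray: blue spares tray, 200 x 110 mm, walls 20 mm high, floor 5 mm thick, fixed, one lamp in each of its two compartments (either may hold the new one); origin at the centre of its underside
- old_lamp: the worn-out lamp, same shape as the new one but with a blackened lens; stands upright in the other compartment; leave it alone. Origin at the centre of its underside
- stage_plate: frosted glass stage plate, a disc of diameter 118 and 5 mm thick lying on the bench; origin at the centre of its underside; leave it alone
- slide_box: green slide box 90 x 170 x 34 mm on the bench; origin at the centre of its underside; leave it alone

How it is judged:
By the outcome, as a careful person would: the job done as asked, in the order asked, and still so for the second after the job is handed in, while the arm keeps its last pose, push and grip.
It also fails if it takes over 45 s, if anything falls off the work surface, if the arm or the gripper's body presses on something with over 40 N, if the wrist force passes 120 N, or if a joint passes its speed limit or range.

## Working session

There is one attempt and no reset: what is moved stays moved. The work goes in short steps, Python scripts to look and compute and a tool call to move; the robot and the scene stay as the last step left them, time stands still between calls to the robot, and variables do not carry over. Pictures are saved under pics/ and viewed, and the job is handed in when it is done.

Besides the shell and the picture viewer there is one more tool, called after "Request:" as name(argument=value, ...) on one line, values as JSON. move_arm: Moves the arm, as the interface text tells. Its arguments: {"type":"object","properties":{"motion":{"type":"array","items":{"type":"number"}}},"required":["motion"]}

```bash
mkdir -p pics; ls; python3 - <<'E'
from station import r, imaging
import cv2,numpy as np
s=r.sense(); print({k:np.round(v,4).tolist() for k,v in s.items()})
for n in ["scene","side","wrist"]:
    p=imaging.camera_params(n); print(n,np.round(p["intrinsics"],2).tolist(),np.round(p["world_from_camera"],4).tolist())
    im=imaging.capture(n); cv2.imwrite(f"pics/{n}0.png",im)
E
```

```text
pics
{'time_s': 0.0, 'joints': [14.8152, 22.0912, 0.3782, -0.0269, -68.4097, -14.8189], 'joint_velocities': [-0.0712, 0.0203, 0.0632, -0.0627, -0.0308, 0.0098], 'effort': [0.0006, -39.0662, 18.7403, 4.22, 0.011, -0.0002], 'tcp_pos': [0.6243, -0.0, 0.1884], 'ee_rot': [[-0.0002, -1.0, -0.0022], [-1.0, 0.0002, -0.0001], [0.0001, 0.0022, -1.0]], 'wrist_force': [0.5412, 0.7703, -0.1897], 'moment': [0.0593, 0.0261, -0.0369], 'gripper_width': 0.9971}
scene [[379.47, 0.0, 322.41], [0.0, 379.47, 201.95], [0.0, 0.0, 1.0]] [[0.4188, 0.755, -0.5046, 1.0366], [0.9081, -0.3509, 0.2286, -0.1205], [-0.0045, -0.5539, -0.8326, 0.8762], [0.0, 0.0, 0.0, 1.0]]
side [[425.4, 0.0, 321.03], [0.0, 425.4, 204.7], [0.0, 0.0, 1.0]] [[-0.7871, 0.4989, -0.3628, 1.0315], [0.6168, 0.6438, -0.4528, 0.7563], [0.0076, -0.5802, -0.8145, 1.21], [0.0, 0.0, 0.0, 1.0]]
wrist [[309.71, 0.0, 321.81], [0.0, 309.71, 201.62], [0.0, 0.0, 1.0]] [[-1.0, -0.0002, -0.002, 0.625], [-0.0007, 0.9654, 0.2608, -0.0712], [0.0018, 0.2608, -0.9654, 0.3841], [0.0, 0.0, 0.0, 1.0]]
```

View pics/scene0.png

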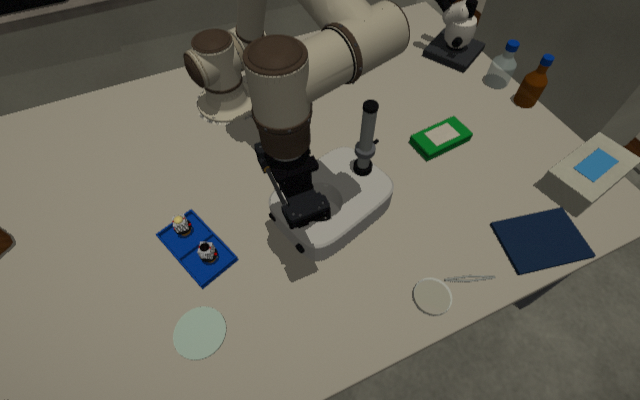

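View pics/side0.png

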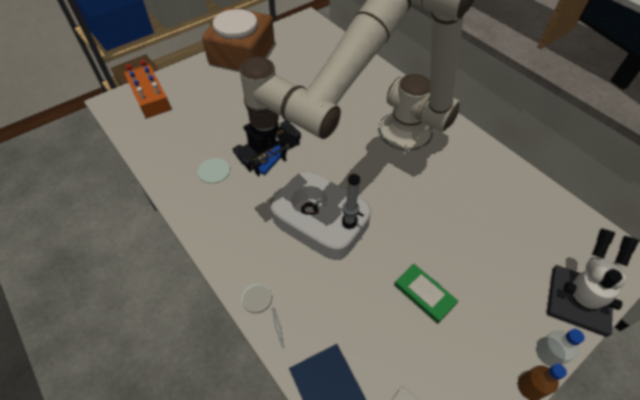

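View pics/wrist0.png

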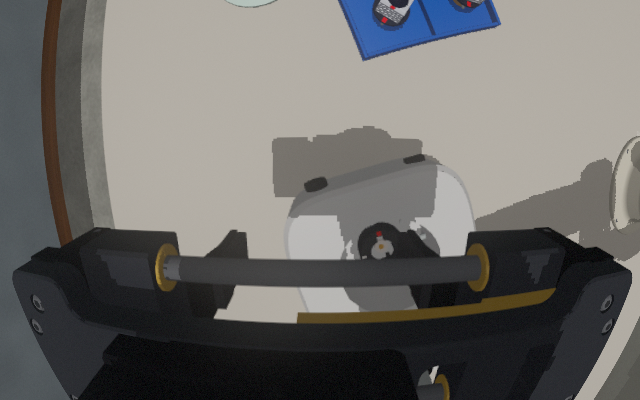

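The scene view shows the new (pale) lamp at about (180,225) and the old one at (206,250) in the tray. The wrist view shows the collar at about (380,247) with a red mark at (380,234).

```bash
cat > h.py <<'E'
from station import r, imaging
import cv2,numpy as np
def ray(P,n,uv):
    K=P["intrinsics"];T=np.array(P["world_from_camera"])
    x=(uv[0]-K[0][2])/K[0][0];y=(uv[1]-K[1][2])/K[1][1]
    if n=="wrist":
        t=np.hypot(x,y); d=np.array([x/t*np.sin(t),y/t*np.sin(t),np.cos(t)]) if t>0 else np.array([0,0,1.])
    else: d=np.array([x,y,1.])
    return T[:3,3],T[:3,:3]@d
def plane(P,n,uv,z):
    o,d=ray(P,n,uv); return o+d*(z-o[2])/d[2]
def proj(P,n,p):
    K=P["intrinsics"];T=np.linalg.inv(np.array(P["world_from_camera"]))
    c=T[:3,:3]@p+T[:3,3]
    if n=="wrist":
        q=np.hypot(c[0],c[1]);t=np.arctan2(q,c[2]);x,y=c[0]/q*t,c[1]/q*t
    else:x,y=c[0]/c[2],c[1]/c[2]
    return np.array([K[0][0]*x+K[0][2],K[1][1]*y+K[1][2]])
E
python3 - <<'E'
from h import *
np.set_printoptions(precision=4,suppress=True)
P=imaging.camera_params("scene")
print(plane(P,"scene",(179,219),.073),plane(P,"scene",(206,245),.073))
W=imaging.camera_params("wrist")
for u in [(380,234),(380,247)]: print(plane(W,"wrist",u,.03))
for u in [(395,5),(470,0)]: print(plane(W,"wrist",u,.05))
E
```

```text
[ 0.4463 -0.2429  0.073 ] [ 0.5448 -0.2012  0.073 ]
[0.5523 0.0661 0.03  ]
[0.5511 0.0837 0.03  ]
[ 0.5439 -0.2056  0.05  ]
[ 0.4498 -0.2273  0.05  ]
```

Request:
move_arm(motion=[0.5,0.5,-0.1,0,0,0,-1,1.2,1.2,-0.3,0,0,0,-1,1.9,1.9,-0.5,0,0,0,-1,2.6,2.6,-0.7,0,0,0,-1,3.3,3.3,-0.8,0,0,0,-1,3.9,4.0,-0.8,0,0,0,-1,4.2,4.3,-0.8,0,0,0,-1,4.2,4.3,-0.8,0,0,0,-1,4.2,4.3,-0.8,0,0,0,-1,4.2,4.3,-0.8,0,0,0,-1])

```text
time_s: 0.98
tcp_pos: [0.4531, -0.1677, 0.221]
ee_rot: [[-0.0, -1.0, -0.001], [-1.0, 0.0, -0.0], [0.0, 0.001, -1.0]]
wrist_force: [0.2, -0.5, -0.4]
gripper_width: 0.999
```

```bash
python3 - <<'E'
from h import *
np.set_printoptions(precision=4,suppress=True)
s=r.sense();print(s["time_s"],s["tcp_pos"],s["ee_rot"])
P=imaging.camera_params("wrist");im=imaging.capture("wrist");cv2.imwrite("pics/w1.png",im)
import pickle;pickle.dump((P,im),open("w1.pkl","wb"))
P2=imaging.camera_params("scene");im2=imaging.capture("scene");cv2.imwrite("pics/s1.png",im2)
pickle.dump((P2,im2),open("s1.pkl","wb"))
cv2.imwrite("pics/s1c.png",cv2.resize(im2[130:280,140:400],None,fx=3,fy=3,interpolation=cv2.INTER_CUBIC))
E
```

```text
0.9833 [ 0.4531 -0.1677  0.221 ] [[-0.     -1.     -0.0013]
 [-1.      0.     -0.0001]
 [ 0.0001  0.0013 -1.    ]]
```

View pics/w1.png

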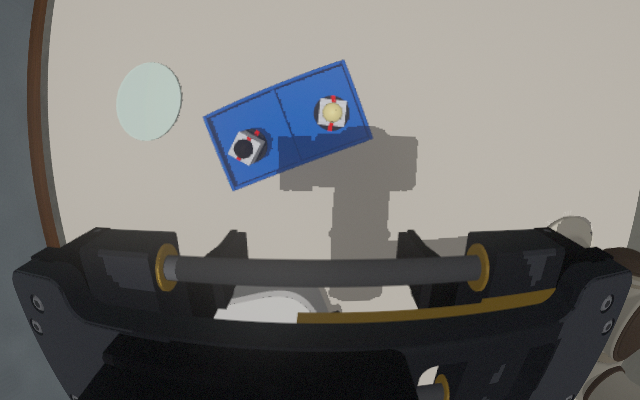

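View pics/s1c.png

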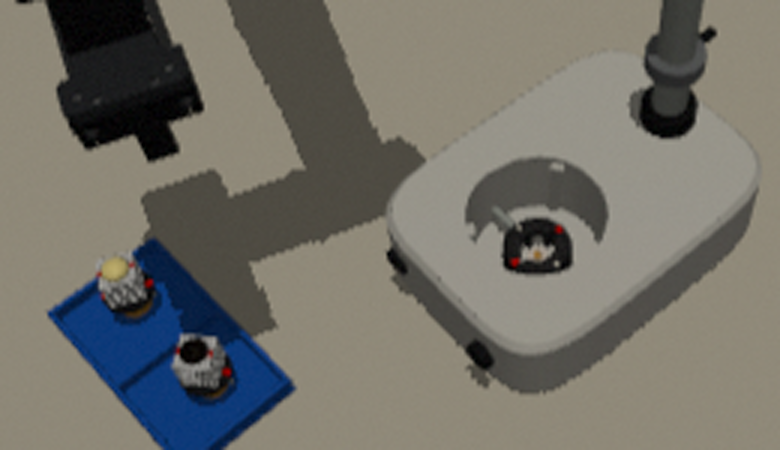

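```bash
python3 - <<'E'
from h import *
import pickle
P,im=pickle.load(open("w1.pkl","rb"))
cv2.imwrite("pics/w1z.png",cv2.resize(im[75:150,290:380],None,fx=8,fy=8,interpolation=cv2.INTER_NEAREST))
hsv=cv2.cvtColor(im,cv2.COLOR_BGR2HSV)
red=((hsv[...,0]<8)|(hsv[...,0]>172))&(hsv[...,1]>150)&(hsv[...,2]>80)
red[200:]=0
n,l,st,c=cv2.connectedComponentsWithStats(red.astype(np.uint8))
for i in range(1,n):
    if 280<c[i][0]<390: print("red",st[i],c[i])
cr=(hsv[...,0]>15)&(hsv[...,0]<35)&(hsv[...,1]>60)&(hsv[...,2]>150);cr[200:]=0
n,l,st,c=cv2.connectedComponentsWithStats(cr.astype(np.uint8))
for i in range(1,n):
    if st[i][4]>15: print("lens",st[i],c[i],plane(P,"wrist",c[i],.073))
P,im=pickle.load(open("s1.pkl","rb"))
E
```

```text
red [331  96   4   6  21] [332.71428571  98.28571429]
red [328 123   5   8  28] [330.03571429 126.64285714]
lens [323 103  19  19 275] [331.98181818 111.82909091] [ 0.44201693 -0.24786434  0.073     ]
```

View pics/w1z.png

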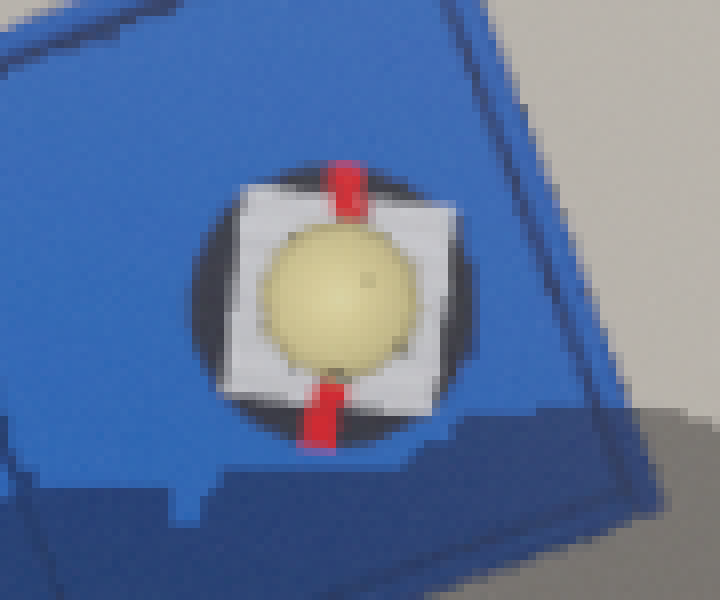

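```bash
python3 - <<'E'
from h import *
import pickle
np.set_printoptions(precision=4,suppress=True)
P,im=pickle.load(open("w1.pkl","rb"))
q=[(242,186),(457,208),(432,415),(218,392)]
c=np.array([plane(P,"wrist",(290+u/8-.5,75+v/8-.5),.065) for u,v in q])
print(c,c.mean(0))
for i in range(4):
    d=c[(i+1)%4]-c[i]; print(np.linalg.norm(d),np.degrees(np.arctan2(d[1],d[0])))
c2=plane(P,"wrist",(290+338/8-.5,75+300/8-.5),.071);print("lens",c2)
# red ends on heat sink top (z .065) and flange outer (z .033)
for u,v,z in [(348,220,.065),(331,384,.065),(345,162,.033),(318,448,.033)]: print(plane(P,"wrist",(290+u/8-.5,75+v/8-.5),z))
P,im=pickle.load(open("s1.pkl","rb"))
print(im.shape)
hsv=cv2.cvtColor(im,cv2.COLOR_BGR2HSV)
cr=(hsv[...,0]>15)&(hsv[...,0]<35)&(hsv[...,1]>60)&(hsv[...,2]>150)
cr[:,:160]=0;cr[:,210:]=0
n,l,st,c=cv2.connectedComponentsWithStats(cr.astype(np.uint8))
for i in range(1,n):
    if st[i][4]>8: print("lens scene",st[i],c[i],plane(P,"scene",c[i],.071))
E
```

```text
[[ 0.4555 -0.264   0.065 ]
 [ 0.4254 -0.2612  0.065 ]
 [ 0.4287 -0.2317  0.065 ]
 [ 0.4588 -0.2348  0.065 ]] [ 0.4421 -0.2479  0.065 ]
0.030216402222214295 174.55722269165287
0.02969071436238413 83.55514782776619
0.030264125476988372 -5.893405752742016
0.029453589682603514 -96.54395069799028
lens [ 0.4422 -0.2477  0.071 ]
[ 0.4406 -0.2593  0.065 ]
[ 0.4429 -0.2359  0.065 ]
[ 0.4399 -0.2701  0.033 ]
[ 0.4439 -0.2258  0.033 ]
(400, 640, 3)
lens scene [174 216   8   7  43] [177.3023 218.9535] [ 0.4429 -0.247   0.071 ]
```

Request:
move_arm(motion=[-0.6,-0.2,0,0,0,0,-1,-1.4,-0.5,0,0,0,0,-1,-2.3,-0.9,0,0,0,0,-1,-3.2,-1.2,0,0,0,0,-1,-4.1,-1.6,0,0,0,0,-1,-5.0,-2.0,0,0,0,0,-1,-5.7,-2.3,0,0,0,0,-1,-6.1,-2.4,0,0,0,0,-1,-6.2,-2.4,0,0,0,0,-1,-6.2,-2.4,0,0,0,0,-1,-6.2,-2.4,0,0,0,0,-1])

```text
time_s: 2.0
tcp_pos: [0.5486, 0.0805, 0.2202]
ee_rot: [[0.001, -1.0, -0.003], [-1.0, -0.001, -0.001], [0.001, 0.003, -1.0]]
wrist_force: [-0.5, 0.8, -0.1]
gripper_width: 0.998
```

```bash
python3 - <<'E'
from h import *
import pickle
np.set_printoptions(precision=4,suppress=True)
s=r.sense();print(s["time_s"],s["tcp_pos"])
P=imaging.camera_params("wrist");im=imaging.capture("wrist");cv2.imwrite("pics/w2.png",im)
pickle.dump((P,im),open("w2.pkl","wb"))
c=proj(P,"wrist",np.array([.551,.084,.03])).astype(int);print(c)
x,y=c[0]-45,c[1]-37;print(x,y)
cv2.imwrite("pics/w2z.png",cv2.resize(im[y:y+75,x:x+90],None,fx=8,fy=8,interpolation=cv2.INTER_NEAREST))
E
```

```text
2.0 [0.5486 0.0805 0.2202]
[319 179]
274 142
```

View pics/w2.png

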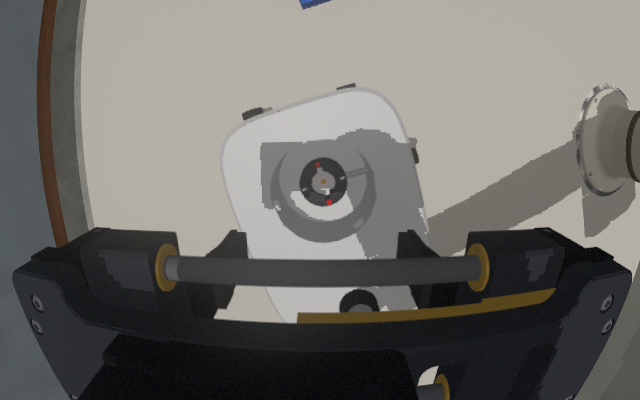

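View pics/w2z.png

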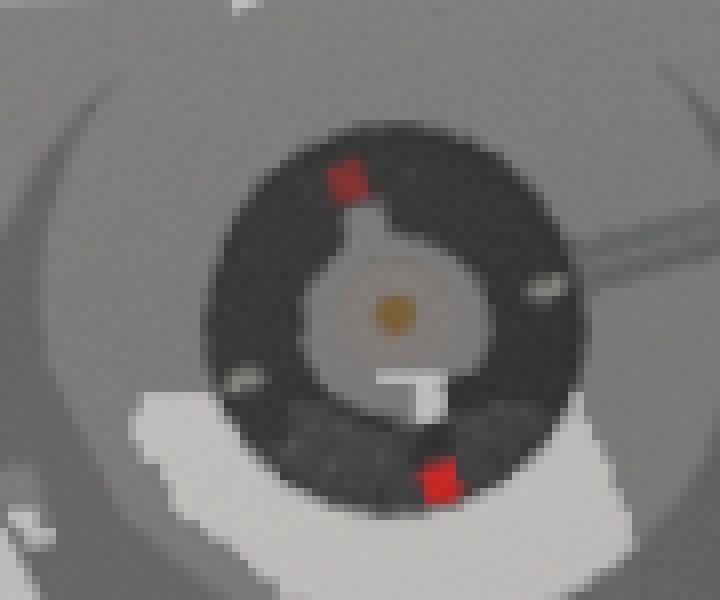

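```bash
python3 - <<'E'
from h import *
import pickle
np.set_printoptions(precision=4,suppress=True)
P,im=pickle.load(open("w2.pkl","rb"))
f=lambda u,v,z=.03:plane(P,"wrist",(274+u/8-.5,142+v/8-.5),z)
a,b=f(348,182),f(441,482);c,d=f(547,287),f(243,378)
print(a,b,(a+b)/2,np.linalg.norm(a-b),np.degrees(np.arctan2(*(b-a)[[1,0]])))
print(c,d,(c+d)/2,np.linalg.norm(c-d),np.degrees(np.arctan2(*(d-c)[[1,0]])))
for p in [(208,320),(587,320),(397,120),(397,517)]: print(f(*p))
print("bore",f(302,318),f(492,318),"slot",f(366,200),f(366+0,200))
print("col",plane(P,"wrist",(360,304),.08))
g=plane(imaging.camera_params("scene"),"scene",(326.7,206.3),.03);h=plane(imaging.camera_params("scene"),"scene",(311.7,217.3),.03);print("scene",g,h,(g+h)/2)
E
```

```text
[0.5543 0.0649 0.03  ] [0.5394 0.1136 0.03  ] [0.5468 0.0892 0.03  ] 0.050974062170910765 107.04269668318648
[0.5228 0.0816 0.03  ] [0.5711 0.0965 0.03  ] [0.547 0.089 0.03 ] 0.05055579345753728 17.11104374558589
[0.5766 0.087  0.03  ]
[0.5163 0.0869 0.03  ]
[0.5467 0.0551 0.03  ]
[0.5465 0.1195 0.03  ]
bore [0.5616 0.0867 0.03  ] [0.5315 0.0866 0.03  ] slot [0.5515 0.0677 0.03  ] [0.5515 0.0677 0.03  ]
col [0.4987 0.237  0.08  ]
scene [0.5412 0.1163 0.03  ] [0.5557 0.0663 0.03  ] [0.5484 0.0913 0.03  ]
```

Request:
move_arm(motion=[0.8,0.3,0,0,0,0.1,-1,1.7,0.6,0,0,0,0.3,-0.8,2.6,0.9,0,0,0,0.4,-0.6,3.5,1.2,0,0,0,0.5,-0.4,4.4,1.5,0.2,0,0,0.6,-0.2,5.3,1.8,0.5,0,0,0.8,-0.2,6.2,2.1,0.9,0,0,0.9,-0.2,7.0,2.4,1.3,0,0,1.0,-0.2,7.8,2.6,1.7,0,0,1.1,-0.2,8.2,2.66,2.0,0,0,1.14,-0.2,8.2,2.66,2.0,0,0,1.14,-0.2,8.2,2.66,2.0,0,0,1.14,-0.2,8.2,2.66,2.0,0,0,1.14,-0.2])

```text
time_s: 3.13
tcp_pos: [0.4422, -0.2485, 0.1417]
ee_rot: [[-0.1, -0.995, -0.001], [-0.995, 0.1, -0.001], [0.001, 0.001, -1.0]]
wrist_force: [-0.7, -0.2, 0.9]
gripper_width: 0.601
```

```bash
python3 - <<'E'
from h import *
import pickle
np.set_printoptions(precision=4,suppress=True)
s=r.sense();print(s["time_s"],s["tcp_pos"],s["ee_rot"],s["joints"],s["gripper_width"])
R=np.array(s["ee_rot"]);print(R.T@(np.array([.4422,-.2478,.037])-s["tcp_pos"])/.04)
P=imaging.camera_params("wrist");im=imaging.capture("wrist");cv2.imwrite("pics/w3.png",im)
pickle.dump((P,im),open("w3.pkl","wb"))
E
```

```text
3.1333 [ 0.4422 -0.2485  0.1417] [[-0.0996 -0.995  -0.0012]
 [-0.995   0.0996 -0.0009]
 [ 0.001   0.0012 -1.    ]] [-10.9223  13.0765 -19.9453   0.0748 -57.0391   5.1638] 0.600948934032062
[-0.0189 -0.0024  2.6175]
```

View pics/w3.png

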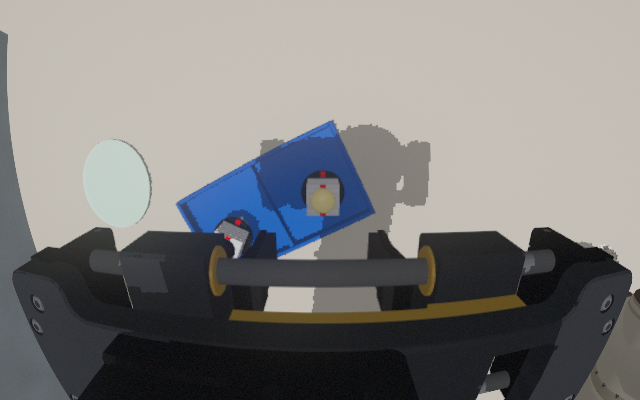

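```bash
python3 - <<'E'
from h import *
import pickle
np.set_printoptions(precision=4,suppress=True)
P,im=pickle.load(open("w3.pkl","rb"))
cv2.imwrite("pics/w3z.png",cv2.resize(im[155:235,280:370],None,fx=8,fy=7.5,interpolation=cv2.INTER_NEAREST))
hsv=cv2.cvtColor(im,cv2.COLOR_BGR2HSV)
cr=(hsv[...,0]>15)&(hsv[...,0]<35)&(hsv[...,1]>60)&(hsv[...,2]>120);cr[235:]=0
n,l,st,c=cv2.connectedComponentsWithStats(cr.astype(np.uint8))
for i in range(1,n):
    if st[i][4]>15: print("lens",st[i],c[i],plane(P,"wrist",c[i],.071))
E
```

```text
lens [311 189  24  24 450] [322.4889 200.3689] [ 0.4416 -0.2489  0.071 ]
```

View pics/w3z.png

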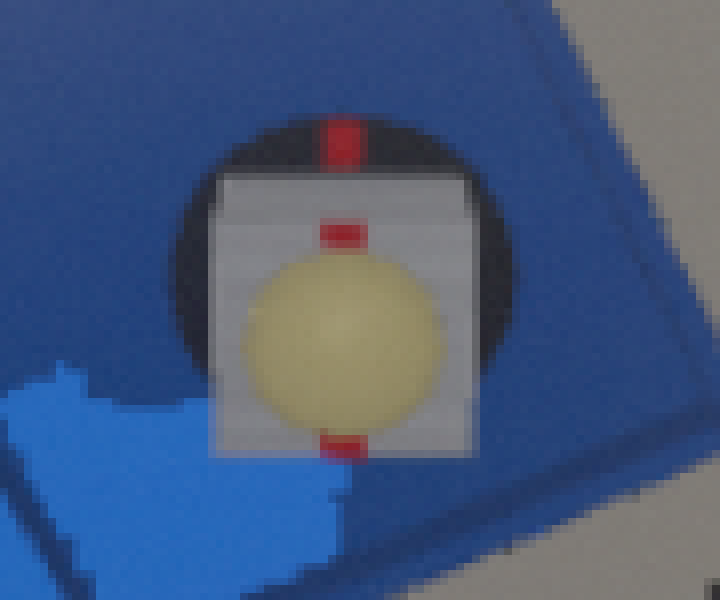

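Request:
move_arm(motion=[0,0,0.4,0,0,0,-0.2,0,0,0.9,0,0,0,-0.2,0,0,1.4,0,0,0,-0.2,0,0,1.9,0,0,0,-0.2,0,0,2.3,0,0,0,-0.2,0,0,2.5,0,0,0,-0.2,0,0,2.6,0,0,0,-0.2,0,0,2.6,0,0,0,-0.2,0,0,2.6,0,0,0,-0.2])

```text
time_s: 3.93
tcp_pos: [0.4436, -0.2481, 0.0389]
ee_rot: [[-0.098, -0.995, 0.001], [-0.995, 0.098, -0.002], [0.001, -0.001, -1.0]]
wrist_force: [0.3, 0.7, -0.2]
gripper_width: 0.602
```

Request:
move_arm(motion=[0,0.04,0.05,0,0,0,-0.2,0,0.04,0.05,0,0,0,0.1,0,0.04,0.05,0,0,0,0.4,0,0.04,0.05,0,0,0,0.7,0,0.04,0.05,0,0,0,1,0,0.04,0.05,0,0,0,1,0,0.04,0.05,0,0,0,1,0,0.04,0.05,0,0,0,1,0,0.04,0.05,0,0,0,1,0,0.04,0.05,0,0,0,1])

```text
time_s: 4.77
tcp_pos: [0.4453, -0.2494, 0.0402]
ee_rot: [[-0.095, -0.995, 0.008], [-0.995, 0.095, -0.005], [0.004, -0.008, -1.0]]
wrist_force: [-0.8, 0.5, 15.0]
gripper_width: 0.036
```

```bash
python3 - <<'E'
from h import *
import pickle
s=r.sense();print(s["time_s"],s["tcp_pos"],s["wrist_force"],s["moment"],s["gripper_width"])
P=imaging.camera_params("wrist");im=imaging.capture("wrist");cv2.imwrite("pics/w4.png",im)
im=imaging.capture("scene");cv2.imwrite("pics/s4.png",cv2.resize(im[150:300,120:300],None,fx=4,fy=4,interpolation=cv2.INTER_CUBIC))
im=imaging.capture("side");cv2.imwrite("pics/d4.png",cv2.resize(im[80:230,180:360],None,fx=4,fy=4,interpolation=cv2.INTER_CUBIC))
E
```

```text
4.7667 [ 0.44527481 -0.2493531   0.0402094 ] [-0.84382397  0.45242617 14.95659684] [ 0.0967083   0.32893514 -0.01764705] 0.03551130596942394
```

View pics/w4.png

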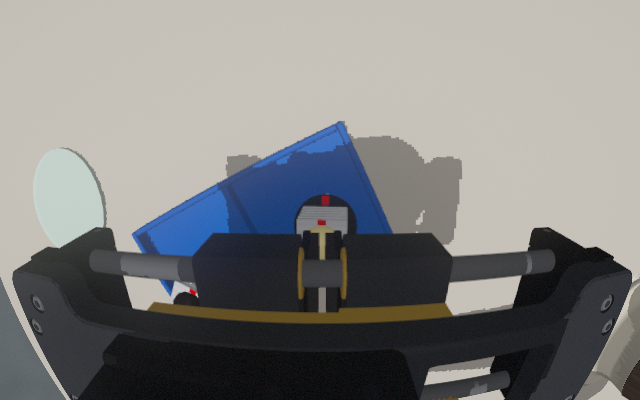

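View pics/s4.png

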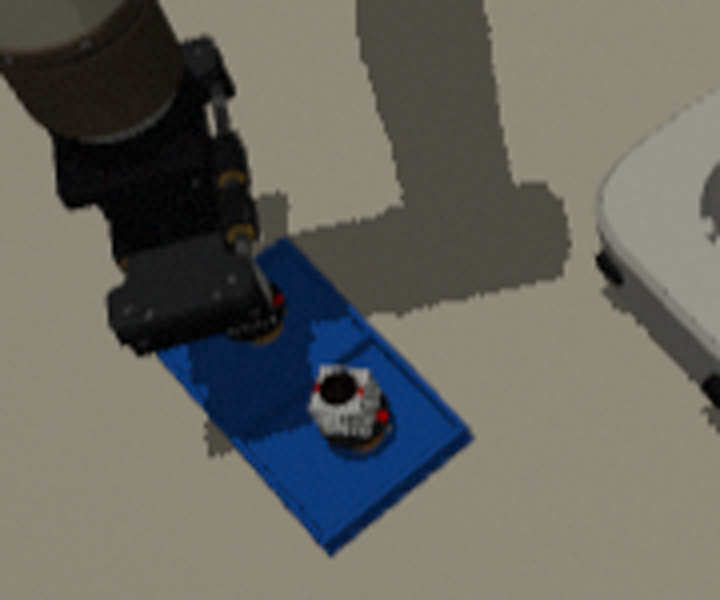

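View pics/d4.png

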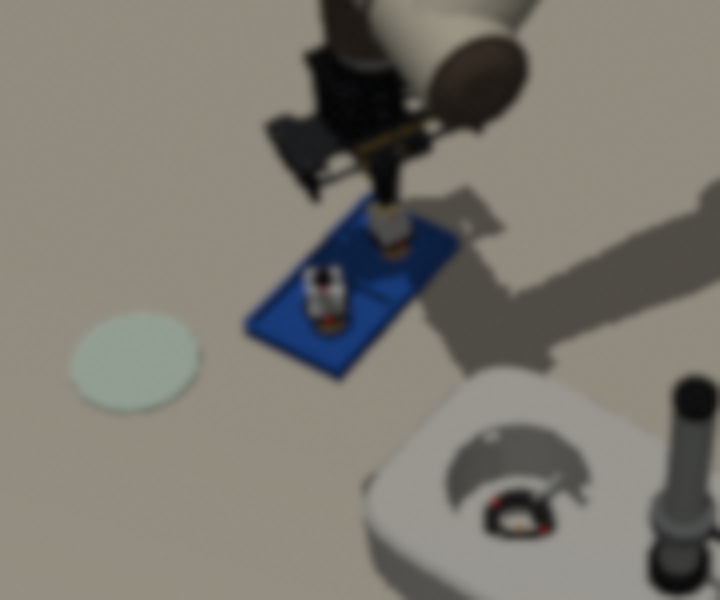

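```bash
python3 - <<'E'
from h import *
P=imaging.camera_params("wrist")
np.set_printoptions(precision=4,suppress=True)
s=r.sense();print(P["world_from_camera"])
t=np.array(s["tcp_pos"])
print("tcp",proj(P,"wrist",t),"grasp",proj(P,"wrist",t+[0,0,.019]))
for z in (.065,.073,.029): print(z,proj(P,"wrist",np.array([.442,-.2485,z])),proj(P,"wrist",np.array([.442,-.2635,z])))
im=cv2.imread("pics/w4.png")
cv2.imwrite("pics/w4z.png",cv2.resize(im[180:320,230:420],None,fx=4,fy=4,interpolation=cv2.INTER_NEAREST))
im=cv2.imread("pics/w3.png")
cv2.imwrite("pics/w3y.png",cv2.resize(im[180:320,230:420],None,fx=4,fy=4,interpolation=cv2.INTER_NEAREST))
E
```

```text
[[-0.9955  0.0892  0.0325  0.4371]
 [ 0.0945  0.9623  0.2549 -0.3192]
 [-0.0086  0.2568 -0.9664  0.2362]
 [ 0.      0.      0.      1.    ]]
tcp [322.0278 228.0128] grasp [321.7828 238.4723]
0.065 [327.3705 242.7378] [325.0772 218.9815]
0.073 [327.4857 248.0644] [325.0989 223.4417]
0.029 [326.9413 223.2511] [324.9954 202.8408]
```

View pics/w4z.png

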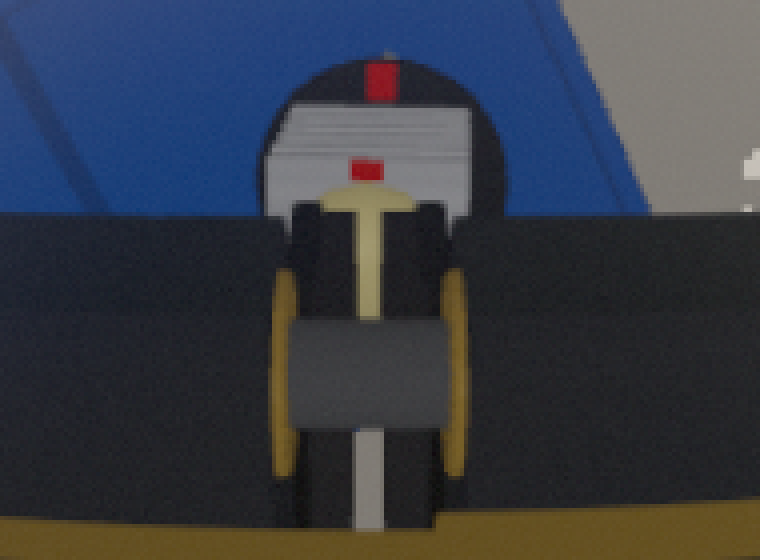

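View pics/w3y.png

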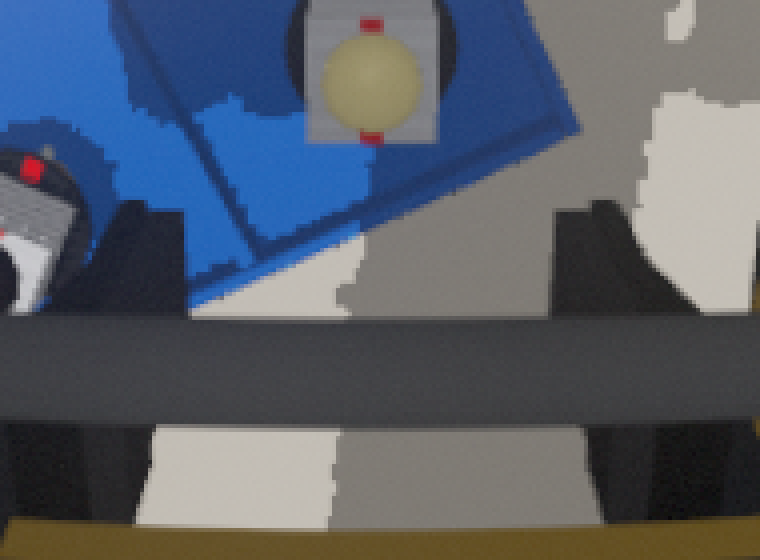

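The wrist view shows the closed fingertips sitting on top of the lens at about (322,231). They are not beside the heat sink, so the real finger ends are about 32 mm behind the reported TCP. I'll lift, reopen and measure the finger ends.

Request:
move_arm(motion=[0,0,-0.2,0,0,0,1,0,0,-0.5,0,0,0,1,0,0,-0.5,0,0,0,0.3,0,0,-0.5,0,0,0,-0.2,0,0,-0.5,0,0,0,-0.2,0,0,-0.5,0,0,0,-0.2,0,0,-0.5,0,0,0,-0.2,0,0,-0.5,0,0,0,-0.2])

```text
time_s: 5.58
tcp_pos: [0.4448, -0.2491, 0.0598]
ee_rot: [[-0.095, -0.995, 0.007], [-0.995, 0.095, -0.005], [0.004, -0.007, -1.0]]
wrist_force: [-0.0, 0.1, 0.4]
gripper_width: 0.373
```

```bash
python3 - <<'E'
from h import *
np.set_printoptions(precision=4,suppress=True)
s=r.sense();print(s["time_s"],s["tcp_pos"],s["wrist_force"],s["gripper_width"]);print(s["ee_rot"])
P={n:imaging.camera_params(n) for n in("wrist","scene","side")}
im={n:imaging.capture(n) for n in P}
t=s["tcp_pos"]
for n in P:
  print(n,"tcp",proj(P[n],n,t),"+32",proj(P[n],n,t+np.array([0,0,.032])))
cv2.imwrite("pics/w5.png",im["wrist"])
cv2.imwrite("pics/s5.png",cv2.resize(im["scene"][150:300,120:300],None,fx=4,fy=4,interpolation=cv2.INTER_CUBIC))
cv2.imwrite("pics/d5.png",cv2.resize(im["side"][80:180,200:320],None,fx=6,fy=6,interpolation=cv2.INTER_CUBIC))
E
```

```text
5.5833 [ 0.4448 -0.2491  0.0598] [-0.0073  0.0643  0.3536] 0.3731006508290721
[[-0.0954 -0.9954  0.0067]
 [-0.9954  0.0954 -0.0048]
 [ 0.0041 -0.0071 -1.    ]]
wrist tcp [322.0564 228.0001] +32 [321.6915 246.8174]
scene tcp [178.0464 222.1479] +32 [173.8172 215.4379]
side tcp [276.7287 132.3937] +32 [276.063  126.1982]
```

View pics/w5.png

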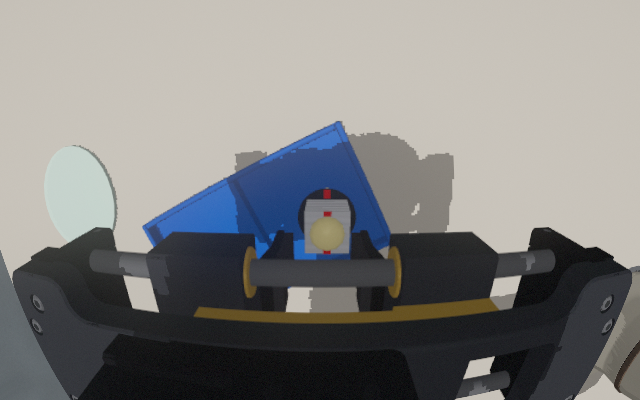

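View pics/d5.png

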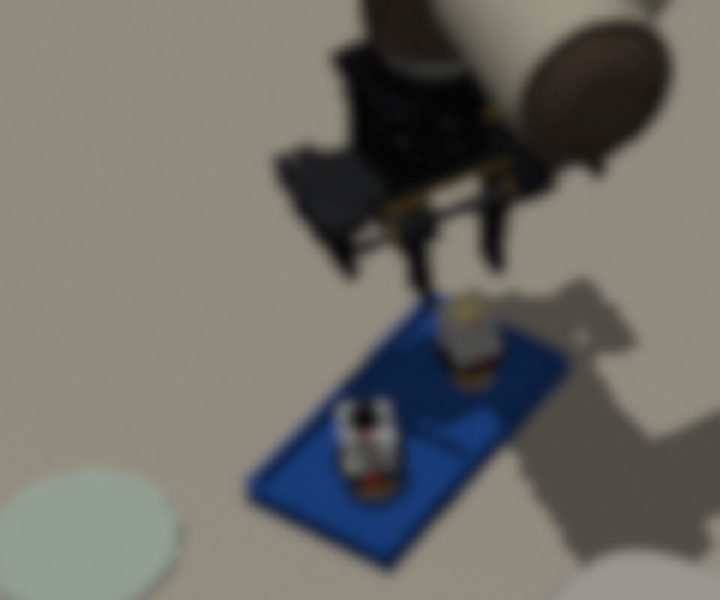

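View pics/s5.png

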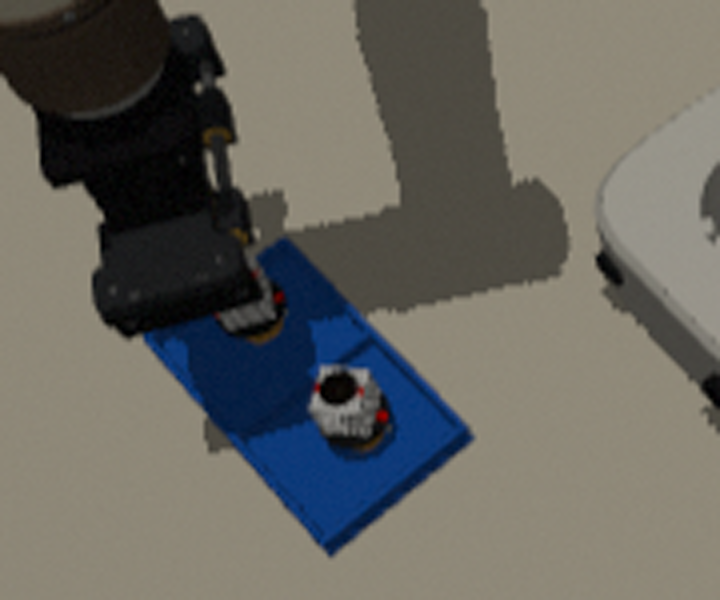

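```bash
python3 - <<'E'
from h import *
np.set_printoptions(precision=1,suppress=True)
s=r.sense();t=np.array(s["tcp_pos"]);R=np.array(s["ee_rot"])
P=imaging.camera_params("side")
for h in (.05,.06,.07,.08,.09,.1,.11,.12):
  print(h,[ (6*(proj(P,"side",t+R@np.array([a,b,-h]))-[200,80])) for a,b in [(-.037,-.095),(.037,-.095),(-.037,.095),(0,-.016),(0,.016)]])
im=imaging.capture("side")
cv2.imwrite("pics/d6.png",cv2.resize(im[85:145,230:310],None,fx=9,fy=9,interpolation=cv2.INTER_CUBIC))
print(imaging.camera_params("wrist")["world_from_camera"][2])
P=imaging.camera_params("wrist")
for h in (.03,.06,.08,.1,.12): print(h,proj(P,"wrist",t+R@np.array([.037,-.095,-h])),proj(P,"wrist",t+R@np.array([.037,.095,-h])))
E
```

```text
0.05 [array([344.4, 351.6]), array([287.6, 276.6]), array([618.4, 234.6]), array([431.4, 265.1]), array([477.2, 245.8])]
0.06 [array([342.7, 339.6]), array([285.5, 264.5]), array([618.1, 222.5]), array([430.1, 253. ]), array([476.1, 233.7])]
0.07 [array([340.8, 327.5]), array([283.5, 252.2]), array([617.8, 210.3]), array([428.8, 240.8]), array([475.1, 221.5])]
0.08 [array([339. , 315.3]), array([281.4, 239.9]), array([617.5, 197.9]), array([427.5, 228.4]), array([474.1, 209.1])]
0.09 [array([337.2, 302.9]), array([279.3, 227.4]), array([617.2, 185.4]), array([426.2, 215.9]), array([473. , 196.6])]
0.1 [array([335.3, 290.4]), array([277.2, 214.8]), array([616.9, 172.8]), array([424.9, 203.3]), array([471.9, 184. ])]
0.11 [array([333.4, 277.7]), array([275., 202.]), array([616.6, 160. ]), array([423.5, 190.5]), array([470.8, 171.2])]
0.12 [array([331.5, 265. ]), array([272.8, 189.1]), array([616.3, 147.1]), array([422.2, 177.7]), array([469.7, 158.3])]
[-0.   0.3 -1.   0.3]
0.03 [163.5 184.4] [480.8 184.7]
0.06 [137.3 196.8] [507.  197.2]
0.08 [115.4 207.6] [528.9 208. ]
0.1 [ 88.9 221.2] [555.4 221.6]
0.12 [ 57.  238.4] [587.3 238.9]
```

View pics/d6.png

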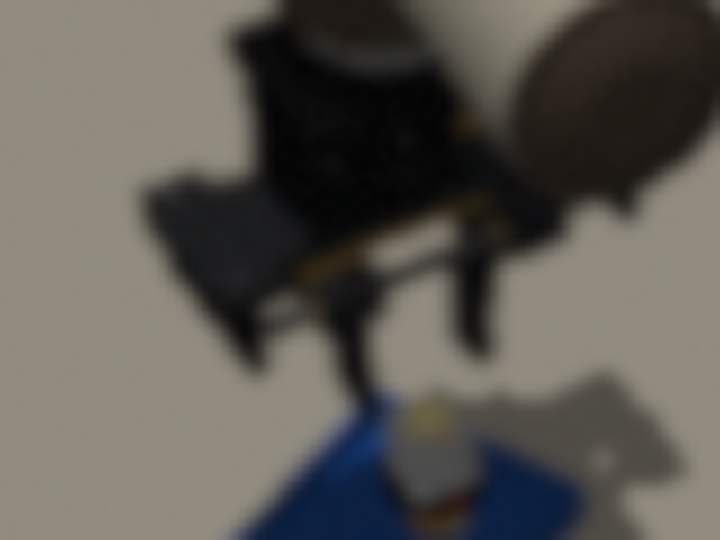

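```bash
cat >> h.py <<'E'
from scipy.spatial.transform import Rotation as Ro
def goto(p,yawy):
    """p: TCP target, yawy: world angle of tool y in deg; print motion units"""
    s=r.sense();t=np.array(s["tcp_pos"]);R=np.array(s["ee_rot"])
    a=np.radians(yawy);y=np.array([np.cos(a),np.sin(a),0]);z=np.array([0,0,-1.]);x=np.cross(y,z)
    Rt=np.stack([x,y,z],1)
    print("t",round(s["time_s"],2),"tcp",np.round(t,4),"F",np.round(s["wrist_force"],1),"M",np.round(s["moment"],2),"g",round(s["gripper_width"],3),"yaw",round(np.degrees(np.arctan2(R[1,1],R[0,1])),2),"z",np.round(R[:,2],4))
    print("motion",np.round(R.T@(np.array(p)-t)/.04,3),np.round(np.degrees(Ro.from_matrix(R.T@Rt).as_rotvec())/5,3))
E
python3 - <<'E'
from h import *
import pickle
np.set_printoptions(precision=4,suppress=True)
P=imaging.camera_params("wrist");im=cv2.imread("pics/w5.png")
hsv=cv2.cvtColor(im,cv2.COLOR_BGR2HSV)
cr=(hsv[...,0]>15)&(hsv[...,0]<35)&(hsv[...,1]>60)&(hsv[...,2]>120);cr[255:]=0
n,l,st,c=cv2.connectedComponentsWithStats(cr.astype(np.uint8))
for i in range(1,n):
    if st[i][4]>15: print("lens",st[i],c[i],plane(P,"wrist",c[i],.071))
goto([.442,-.2485,.085],174.3)
goto([.442,-.2485,.005],174.3)
cv2.imwrite("pics/w5z.png",cv2.resize(im[180:270,270:390],None,fx=6,fy=6,interpolation=cv2.INTER_NEAREST))
E
```

```text
lens [310 217  34  34 885] [326.7209 233.3876] [ 0.442  -0.2492  0.071 ]
t 5.78 tcp [ 0.4451 -0.2492  0.0602] F [-0.1 -0.7 -1.4] M [0.   0.01 0.04] g 0.546 yaw 174.53 z [ 0.0076 -0.005  -1.    ]
motion [-0.008  0.073 -0.62 ] [-0.092 -0.048  0.045]
t 5.78 tcp [ 0.4451 -0.2492  0.0602] F [-0.1 -0.7 -1.4] M [0.   0.01 0.04] g 0.546 yaw 174.53 z [ 0.0076 -0.005  -1.    ]
motion [-0.016  0.089  1.38 ] [-0.092 -0.048  0.045]
```

View pics/w5z.png

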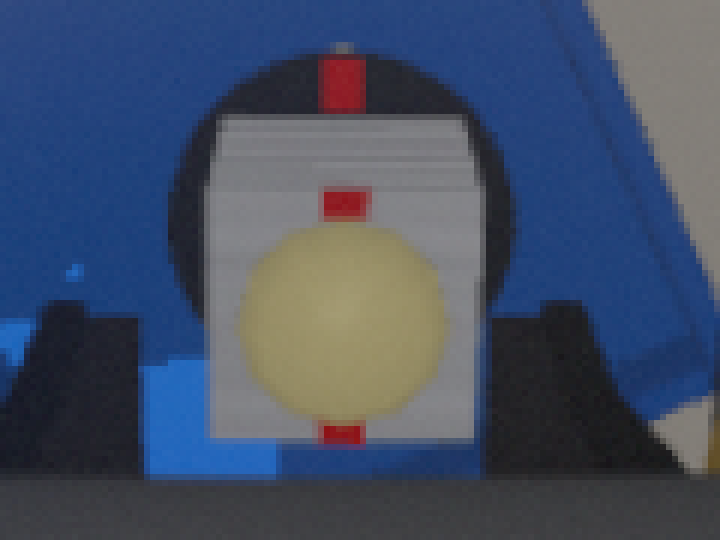

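Request:
move_arm(motion=[0,0.08,0,-0.09,-0.05,0.04,-0.2,0,0.08,0,-0.09,-0.05,0.04,-0.2,0,0.08,0.1,-0.09,-0.05,0.04,-0.2,0,0.085,0.3,-0.09,-0.05,0.04,-0.2,0,0.085,0.5,-0.09,-0.05,0.04,-0.2,0,0.085,0.7,-0.09,-0.05,0.04,-0.2,0,0.085,0.9,-0.09,-0.05,0.04,-0.2,0,0.085,1.0,-0.09,-0.05,0.04,-0.2,0,0.085,1.0,-0.09,-0.05,0.04,-0.2])

```text
time_s: 6.53
tcp_pos: [0.441, -0.2488, 0.0187]
ee_rot: [[-0.099, -0.995, -0.003], [-0.995, 0.099, 0.001], [-0.001, 0.003, -1.0]]
wrist_force: [-0.4, 0.4, -0.4]
gripper_width: 0.6
```

```bash
python3 - <<'E'
from h import *
goto([.442,-.249,.005],174.3)
im=imaging.capture("wrist")
cv2.imwrite("pics/w6.png",cv2.resize(im[180:270,270:390],None,fx=6,fy=6,interpolation=cv2.INTER_NEAREST))
E
```

```text
t 6.53 tcp [ 0.441  -0.2488  0.0187] F [-0.4  0.4 -0.4] M [-0.03 -0.    0.04] g 0.6 yaw 174.32 z [-2.8e-03  9.0e-04 -1.0e+00]
motion [ 0.002 -0.027  0.341] [0.033 0.007 0.003]
```

View pics/w6.png

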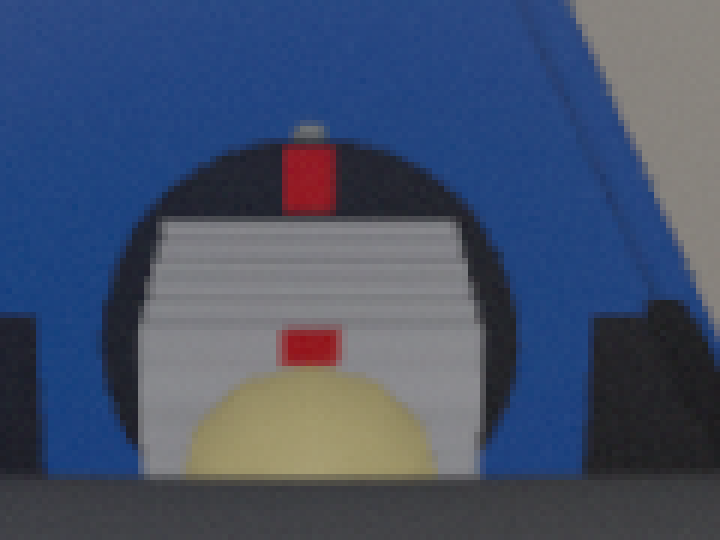

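Request:
move_arm(motion=[0,0,0.1,0.03,0,0,-0.2,0,0,0.2,0.03,0,0,-0.2,0,0,0.3,0.03,0,0,-0.2,0,0,0.32,0.03,0,0,-0.2,0,0,0.32,0.03,0,0,-0.2])

```text
time_s: 7.0
tcp_pos: [0.4412, -0.249, 0.0063]
ee_rot: [[-0.099, -0.995, 0.0], [-0.995, 0.099, 0.0], [-0.0, -0.0, -1.0]]
wrist_force: [0.2, -0.0, 0.3]
gripper_width: 0.602
```

```bash
python3 - <<'E'
from h import *
goto([.442,-.249,.005],174.3)
E
```

```text
t 7.0 tcp [ 0.4412 -0.249   0.0063] F [ 0.2 -0.   0.3] M [0.01 0.03 0.02] g 0.602 yaw 174.33 z [ 4.e-04  3.e-04 -1.e+00]
motion [-0.001 -0.019  0.032] [-0.004  0.004  0.005]
```

No contact force. Closing now.

Request:
move_arm(motion=[0,0,0,0,0,0,0.1,0,0,0,0,0,0,0.4,0,0,0,0,0,0,0.7,0,0,0,0,0,0,1,0,0,0,0,0,0,1,0,0,0,0,0,0,1,0,0,0,0,0,0,1,0,0,0,0,0,0,1])

```text
time_s: 7.67
tcp_pos: [0.4414, -0.249, 0.0064]
ee_rot: [[-0.099, -0.995, 0.001], [-0.995, 0.099, 0.0], [-0.0, -0.001, -1.0]]
wrist_force: [0.3, -0.3, 1.3]
gripper_width: 0.346
```

```bash
python3 - <<'E'
from h import *
goto([.442,-.249,.15],174.3)
im=imaging.capture("wrist")
cv2.imwrite("pics/w7.png",im)
E
```

```text
t 7.67 tcp [ 0.4414 -0.249   0.0064] F [ 0.3 -0.3  1.3] M [0.03 0.06 0.  ] g 0.346 yaw 174.33 z [ 7.e-04  2.e-04 -1.e+00]
motion [-2.00e-03 -1.80e-02 -3.59e+00] [-0.007  0.003  0.006]
```

View pics/w7.png

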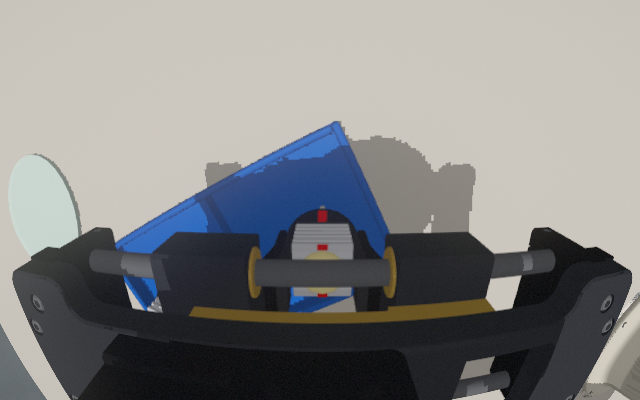

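Request:
move_arm(motion=[0,0,-0.3,0,0,0,1,0,0,-0.8,0,0,0,1,0,0,-1.4,0,0,0,1,0,0,-2.0,0,0,0,1,-0.3,-0.1,-2.6,0,0,-0.2,1,-1.0,-0.2,-3.0,0,0,-0.6,1,-1.8,-0.4,-3.1,0,0,-1.0,1,-2.7,-0.6,-3.1,0,0,-1.4,1,-3.6,-0.8,-3.1,0,0,-1.9,1,-4.5,-1.0,-3.1,0,0,-2.4,1,-5.4,-1.2,-3.1,0,0,-2.9,1,-6.3,-1.4,-3.1,0,0,-3.4,1,-7.1,-1.55,-3.1,0,0,-3.9,1,-7.8,-1.7,-3.1,0,0,-4.3,1,-8.4,-1.77,-3.1,0,0,-4.54,1,-8.67,-1.79,-3.1,0,0,-4.54,1,-8.67,-1.79,-3.1,0,0,-4.54,1,-8.67,-1.79,-3.1,0,0,-4.54,1])

```text
time_s: 9.22
tcp_pos: [0.5461, 0.089, 0.1299]
ee_rot: [[0.293, -0.956, -0.001], [-0.956, -0.293, -0.0], [0.0, 0.001, -1.0]]
wrist_force: [0.3, -0.3, -1.1]
gripper_width: 0.34
```

```bash
python3 - <<'E'
from h import *
import pickle
goto([.5469,.0891,.13],197)
P={n:imaging.camera_params(n) for n in("wrist","scene","side")}
im={n:imaging.capture(n) for n in P}
pickle.dump((P,im),open("v8.pkl","wb"))
cv2.imwrite("pics/w8.png",im["wrist"])
cv2.imwrite("pics/s8.png",cv2.resize(im["scene"][140:290,220:400],None,fx=4,fy=4,interpolation=cv2.INTER_CUBIC))
cv2.imwrite("pics/d8.png",cv2.resize(im["side"][130:250,250:390],None,fx=5,fy=5,interpolation=cv2.INTER_CUBIC))
E
```

```text
t 9.22 tcp [0.5461 0.089  0.1299] F [ 0.3 -0.3 -1.1] M [-0.05  0.08 -0.03] g 0.34 yaw -162.95 z [-1.e-03 -3.e-04 -1.e+00]
motion [ 0.004 -0.02  -0.002] [ 0.012 -0.     0.011]
```

View pics/w8.png

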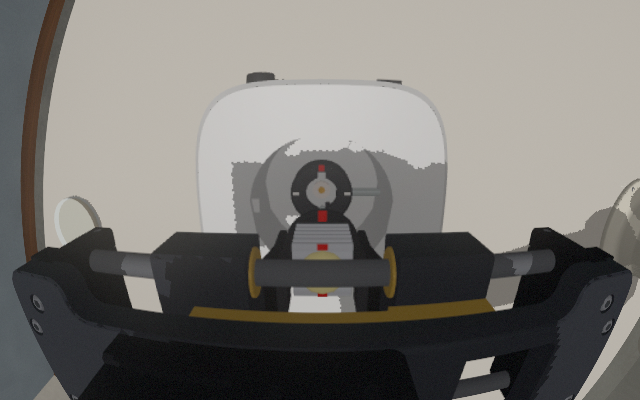

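View pics/d8.png

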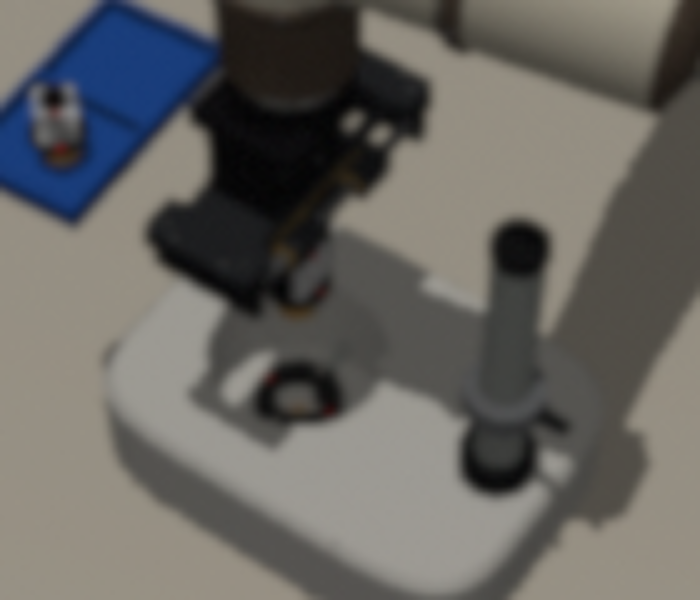

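View pics/s8.png

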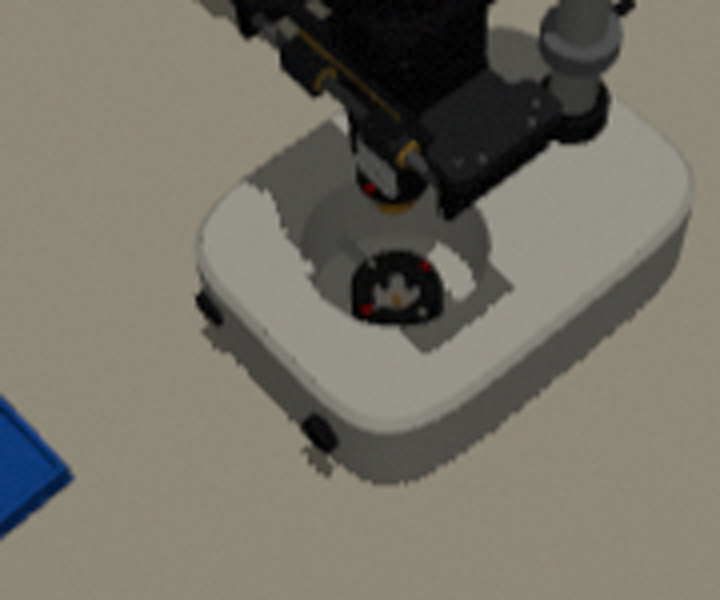

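```bash
python3 - <<'E'
import pickle,cv2
P,im=pickle.load(open("v8.pkl","rb"))
cv2.imwrite("pics/w8z.png",cv2.resize(im["wrist"][155:235,282:362],None,fx=7.5,fy=7.5,interpolation=cv2.INTER_NEAREST))
E
```

```text
(no output)
```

View pics/w8z.png

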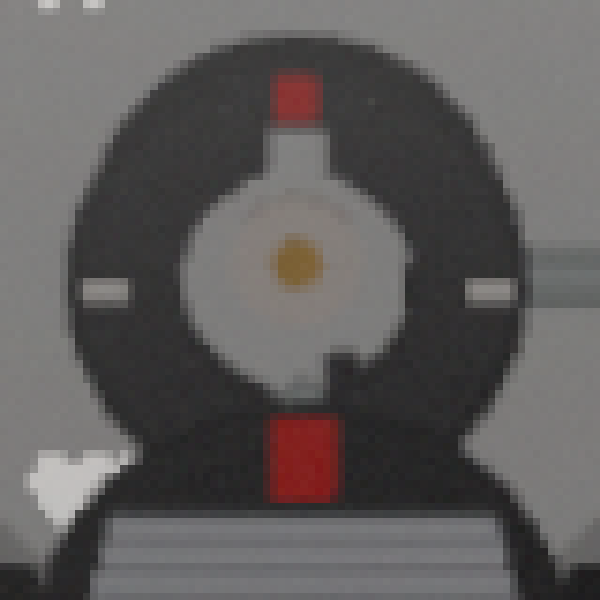

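```bash
python3 - <<'E'
from h import *
import pickle
np.set_printoptions(precision=4,suppress=True)
P,im=pickle.load(open("v8.pkl","rb"));P=P["wrist"]
s=r.sense();R=np.array(s["ee_rot"]);t=np.array(s["tcp_pos"])
f=lambda u,v,z:plane(P,"wrist",(282+u/7.5-.5,155+v/7.5-.5),z)
a,b=f(106,292,.03),f(492,292,.03)
print("socket",(a+b)/2,np.linalg.norm(a-b),np.degrees(np.arctan2(*(a-b)[[1,0]])), "in tool mm",R.T@((a+b)/2-t)*1e3)
m=f(298,99,.03);c=(a+b)/2;print("mark",np.degrees(np.arctan2(*(c-m)[[1,0]])),np.linalg.norm(m-c))
zf=t[2]-.0014+.028
for u,v in [(305,415),(305,415+87)]:print("flange mark tool mm",R.T@(f(u,v,zf)-t)*1e3)
for u in (103,500):print("sink bottom", R.T@(f(u,512,zf)-t)*1e3)
E
```

```text
socket [0.5465 0.0894 0.03  ] 0.05062147706144044 17.085254931343766 in tool mm [ -1.3737  -0.7189 100.3917]
mark 107.37109174565204 0.02551179865361769
flange mark tool mm [ 19.7818  -0.2567 -26.5994]
flange mark tool mm [ 12.8283  -0.2355 -26.5996]
sink bottom [ 11.95   -15.7528 -26.602 ]
sink bottom [ 12.0221  14.7524 -26.5973]
```

```bash
python3 - <<'E'
import pickle,cv2
P,im=pickle.load(open("v8.pkl","rb"))
cv2.imwrite("pics/w8y.png",cv2.resize(im["wrist"][200:305,275:370],None,fx=7,fy=5.7,interpolation=cv2.INTER_NEAREST))
E
```

```text
(no output)
```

View pics/w8y.png

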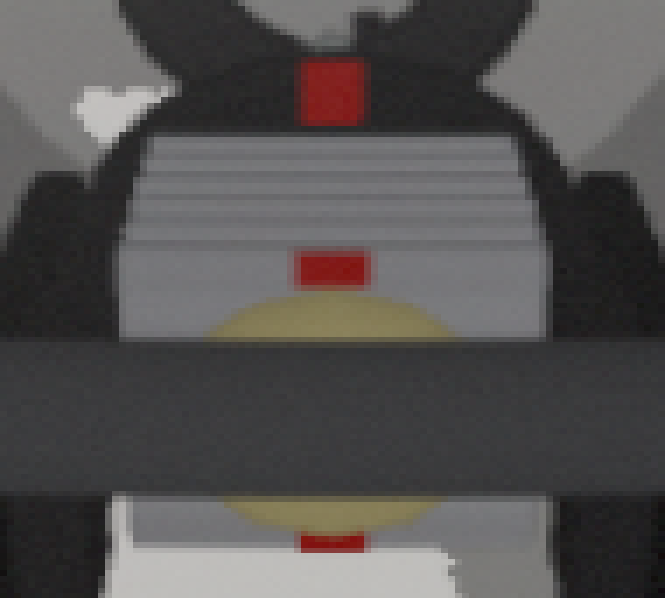

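```bash
python3 - <<'E'
from h import *
import pickle
np.set_printoptions(precision=2,suppress=True)
P,im=pickle.load(open("v8.pkl","rb"));P=P["wrist"]
s=r.sense();R=np.array(s["ee_rot"]);t=np.array(s["tcp_pos"])
g=lambda u,v,z:R.T@(plane(P,"wrist",(275+u/7-.5,200+v/5.7-.5),z)-t)*1e3
for dz in (-.003,0,.003,.006):
  z0=t[2]-.0014+dz
  print(dz,"front",g(333,243,z0+.06)[0],"back",g(333,551,z0+.06)[0],"L",g(120,243,z0+.06)[1],"R",g(550,243,z0+.06)[1],"bottomfront",g(333,135,z0+.028)[0],"LR",g(145,135,z0+.028)[1],g(520,135,z0+.028)[1],"flange",g(333,57,z0+.028)[0])
T=R.T@(np.array(P["world_from_camera"])[:3,3]-t);print(T*1e3, R.T@np.array(P["world_from_camera"])[:3,:3])
# w6 before grip
E
```

```text
-0.003 front 12.039685445553303 back -19.089485235126357 L -15.183283327899437 R 14.79454388130828 bottomfront 10.72406559406712 LR -16.03726974448481 15.401243799343558 flange 19.085756822847376
0 front 13.289639042986463 back -17.169771744032374 L -14.872811496080425 R 14.460027558133413 bottomfront 11.763724913215668 LR -15.769806451329256 15.118551538248756 flange 19.979091448049246
0.003 front 14.539592640419611 back -15.250058252938398 L -14.562339664261513 R 14.125511234958438 bottomfront 12.803384232364216 LR -15.502343158173806 14.835859277154066 flange 20.87242607325114
0.006 front 15.789546237852806 back -13.330344761844392 L -14.2518678324425 R 13.790994911783567 bottomfront 13.843043551512764 LR -15.234879865018252 14.55316701605937 flange 21.76576069845301
[  70.14   -0.75 -195.03] [[ 0.   -0.97 -0.26]
 [ 1.    0.    0.  ]
 [-0.   -0.26  0.97]]
```

Request:
move_arm(motion=[0,-0.01,0.2,0,0,0,1,0,-0.01,0.6,0,0,0,1,0,-0.01,1.0,0,0,0,1,0,-0.01,1.4,0,0,0,1,0,-0.01,1.8,0,0,0,1,0,-0.01,2.1,0,0,0,1,0,-0.01,2.25,0,0,0,1,0,-0.01,2.25,0,0,0,1,0,-0.01,2.25,0,0,0,1])

```text
time_s: 10.12
tcp_pos: [0.5467, 0.0875, 0.0404]
ee_rot: [[0.291, -0.957, -0.0], [-0.957, -0.291, -0.0], [0.0, 0.0, -1.0]]
wrist_force: [-0.5, 0.6, -1.2]
gripper_width: 0.345
```

```bash
python3 - <<'E'
from h import *
import pickle
goto([.5466,.0893,.0254],197.1)
P={n:imaging.camera_params(n) for n in("wrist","scene","side")}
im={n:imaging.capture(n) for n in P}
pickle.dump((P,im),open("v9.pkl","wb"))
cv2.imwrite("pics/w9z.png",cv2.resize(im["wrist"][175:255,272:372],None,fx=7,fy=7,interpolation=cv2.INTER_NEAREST))
cv2.imwrite("pics/s9.png",cv2.resize(im["scene"][140:290,220:400],None,fx=4,fy=4,interpolation=cv2.INTER_CUBIC))
cv2.imwrite("pics/d9.png",cv2.resize(im["side"][130:250,250:390],None,fx=5,fy=5,interpolation=cv2.INTER_CUBIC))
E
```

```text
t 10.12 tcp [0.5467 0.0875 0.0404] F [-0.5  0.6 -1.2] M [-0.03 -0.04 -0.06] g 0.345 yaw -163.08 z [-2.e-04 -4.e-04 -1.e+00]
motion [-0.045 -0.01   0.375] [ 0.003 -0.003 -0.037]
```

View pics/w9z.png

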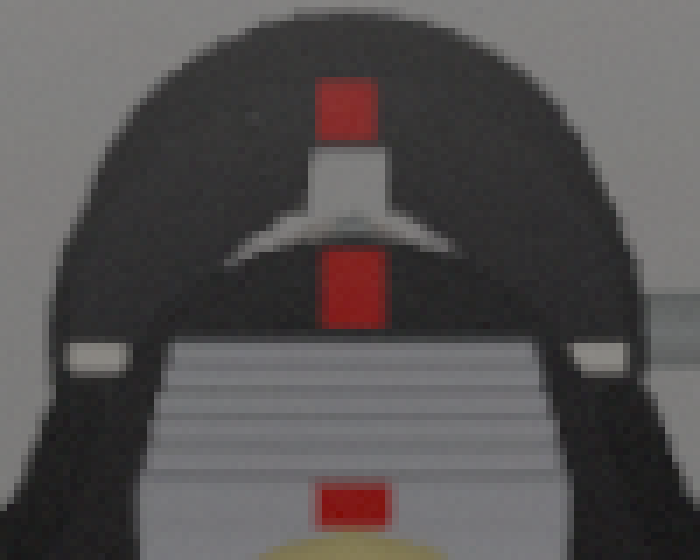

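View pics/s9.png

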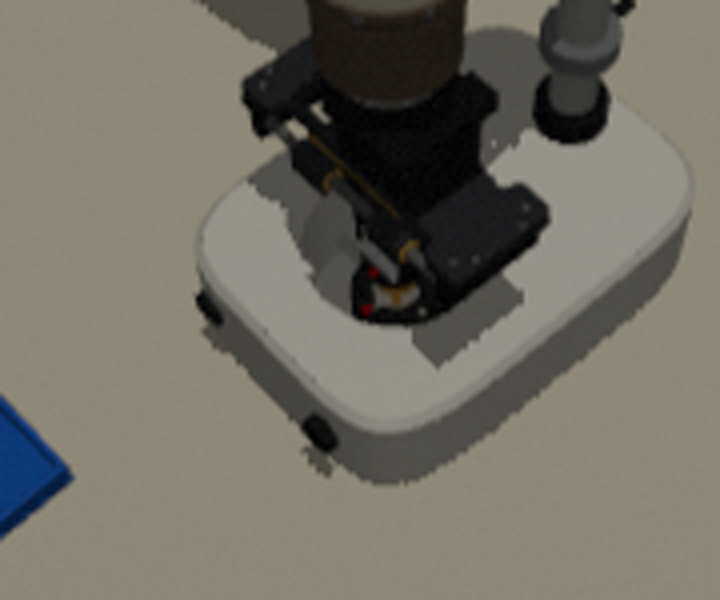

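```bash
python3 - <<'E'
from h import *
import pickle
np.set_printoptions(precision=2,suppress=True)
P,im=pickle.load(open("v9.pkl","rb"));P=P["wrist"]
s=r.sense();R=np.array(s["ee_rot"]);t=np.array(s["tcp_pos"])
g=lambda u,v,z:R.T@(plane(P,"wrist",(272+u/7-.5,175+v/7-.5),z)-t)*1e3
a,b,m=g(97,359,.03),g(600,359,.03),g(346,110,.03)
print("socket",(a+b)/2,m,m[0]-25.5)
z0=t[2]-.0014
print("flange mark",g(353,250,z0+.028)[:2],"sink bot",g(170,340,z0+.028)[:2],g(540,340,z0+.028)[:2],"top",g(138,472,z0+.06)[:2],g(570,472,z0+.06)[:2])
E
```

```text
socket [-1.69  0.27 11.38] [24.1   0.03 11.37] -1.4018410562221284
flange mark [21.25  0.61] sink bot [ 13.51 -14.41] [13.52 15.97] top [ 15.06 -14.08] [15.06 15.27]
```

Request:
move_arm(motion=[-0.028,-0.012,0,0,0,0,1,-0.028,-0.012,0,0,0,0,1,-0.028,-0.012,0.1,0,0,0,1,-0.028,-0.012,0.2,0,0,0,1,-0.028,-0.012,0.3,0,0,0,1,-0.028,-0.012,0.38,0,0,0,1,-0.028,-0.012,0.38,0,0,0,1])

```text
time_s: 10.85
tcp_pos: [0.5467, 0.089, 0.025]
ee_rot: [[0.291, -0.957, -0.0], [-0.957, -0.291, -0.0], [0.0, 0.0, -1.0]]
wrist_force: [-0.6, 0.7, -1.4]
gripper_width: 0.342
```

```bash
python3 - <<'E'
from h import *
import pickle
goto([.5466,.0893,.0154],197.1)
im=imaging.capture("wrist")
cv2.imwrite("pics/w10z.png",cv2.resize(im[175:255,272:372],None,fx=7,fy=7,interpolation=cv2.INTER_NEAREST))
E
```

```text
t 10.85 tcp [0.5467 0.089  0.025 ] F [-0.6  0.7 -1.4] M [-0.04  0.02  0.02] g 0.342 yaw -163.07 z [-3.e-04 -1.e-04 -1.e+00]
motion [-0.008  0.001  0.241] [ 0.003 -0.001 -0.034]
```

View pics/w10z.png

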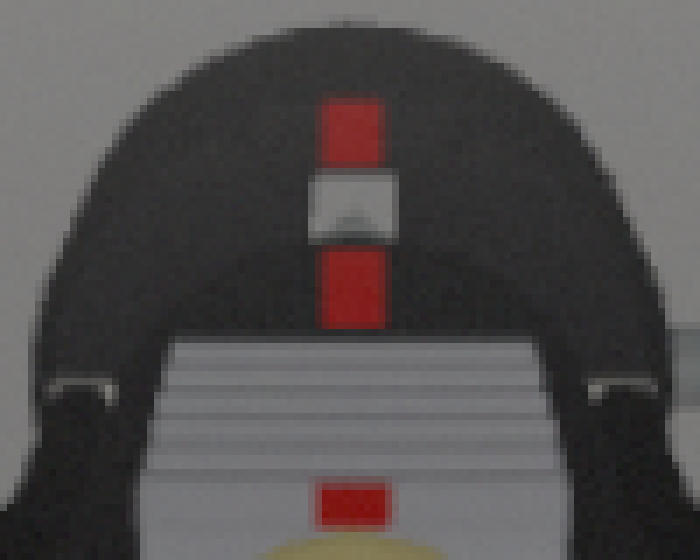

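Request:
move_arm(motion=[0,0,0.08,0,0,0,1,0,0,0.16,0,0,0,1,0,0,0.24,0,0,0,1,0,0,0.32,0,0,0,1,0,0,0.38,0,0,0,1,0,0,0.38,0,0,0,1])

```text
time_s: 11.4
tcp_pos: [0.5471, 0.0891, 0.0106]
ee_rot: [[0.292, -0.957, 0.0], [-0.957, -0.292, -0.0], [0.0, -0.0, -1.0]]
wrist_force: [-2.5, 1.0, 6.3]
gripper_width: 0.342
```

```bash
python3 - <<'E'
from h import *
goto([.5466,.0893,.0074],197.1)
im=imaging.capture("wrist")
cv2.imwrite("pics/w11z.png",cv2.resize(im[175:255,272:372],None,fx=7,fy=7,interpolation=cv2.INTER_NEAREST))
E
```

```text
t 11.4 tcp [0.5471 0.0891 0.0106] F [-2.5  1.   6.3] M [0.1  0.82 0.01] g 0.342 yaw -163.04 z [ 3.e-04 -3.e-04 -1.e+00]
motion [-0.009  0.01   0.08 ] [-0.002 -0.005 -0.028]
```

View pics/w11z.png

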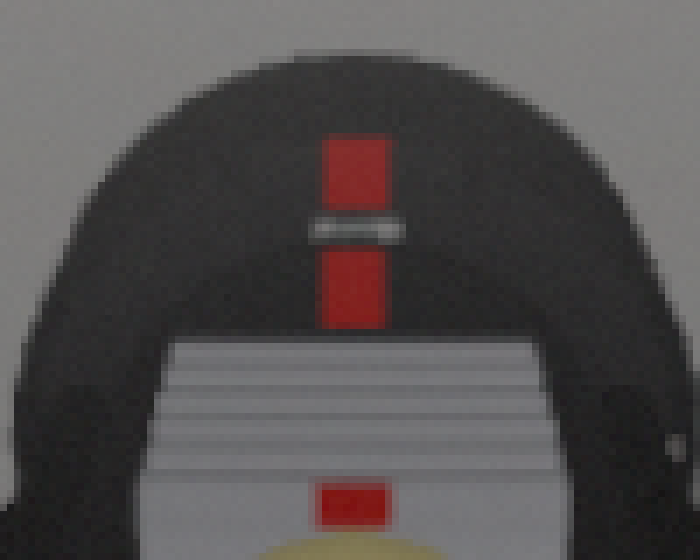

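Request:
move_arm(motion=[0,0,0.05,0,0,0,1,0,0,0.1,0,0,0,1,0,0,0.14,0,0,0,1,0,0,0.16,0,0,0,1,0,0,0.16,0,0,0,1])

```text
time_s: 11.87
tcp_pos: [0.5472, 0.0891, 0.0073]
ee_rot: [[0.293, -0.956, 0.001], [-0.956, -0.293, -0.001], [0.001, -0.001, -1.0]]
wrist_force: [-7.0, 0.7, 18.9]
gripper_width: 0.347
```

```bash
python3 - <<'E'
from h import *
goto([.5466,.0893,.0054],107.1)
im=imaging.capture("wrist")
cv2.imwrite("pics/w12z.png",cv2.resize(im[175:255,272:372],None,fx=7,fy=7,interpolation=cv2.INTER_NEAREST))
E
```

```text
t 11.87 tcp [0.5472 0.0891 0.0073] F [-7.   0.7 18.9] M [ 0.11  2.29 -0.04] g 0.347 yaw -162.97 z [ 8.e-04 -1.e-03 -1.e+00]
motion [-0.01   0.012  0.048] [-1.5000e-02 -6.0000e-03  1.7986e+01]
```

View pics/w12z.png

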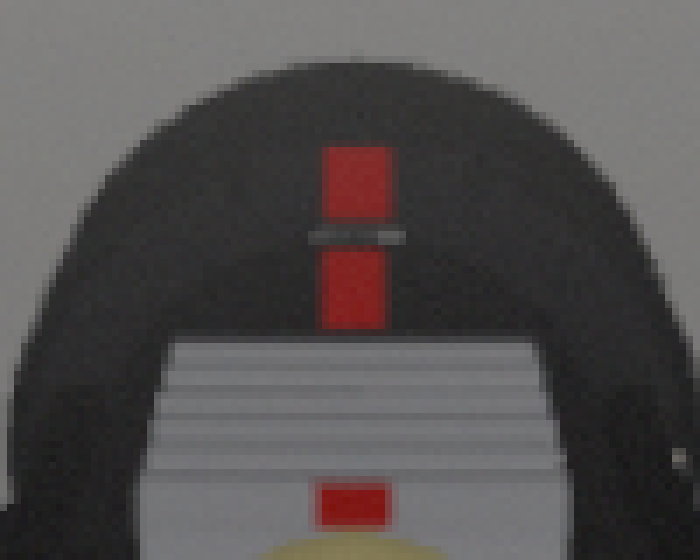

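Request:
move_arm(motion=[0,0.03,0.08,0,0,0,1,0,0.03,0.08,0,0,1.0,1,0,0.03,0.08,0,0,2.0,1,0,0.03,0.08,0,0,3.0,1,-0.01,0.03,0.08,0,0,4.0,1,-0.01,0.03,0.08,0,0,4.0,1])

```text
time_s: 12.42
tcp_pos: [0.548, 0.0889, 0.0074]
ee_rot: [[-0.053, -0.999, 0.005], [-0.999, 0.053, -0.001], [0.001, -0.005, -1.0]]
wrist_force: [-1.9, -2.1, 16.1]
gripper_width: 0.344
```

```bash
python3 - <<'E'
from h import *
goto([.5466,.0893,.0054],107.1)
im=imaging.capture("wrist")
cv2.imwrite("pics/w13z.png",cv2.resize(im[175:255,272:372],None,fx=7,fy=7,interpolation=cv2.INTER_NEAREST))
E
```

```text
t 12.42 tcp [0.548  0.0889 0.0074] F [-1.9 -2.1 16.1] M [-0.9   0.88 -0.1 ] g 0.344 yaw 176.97 z [ 0.0054 -0.0012 -1.    ]
motion [-0.008  0.037  0.05 ] [-0.06   0.029 13.973]
```

View pics/w13z.png

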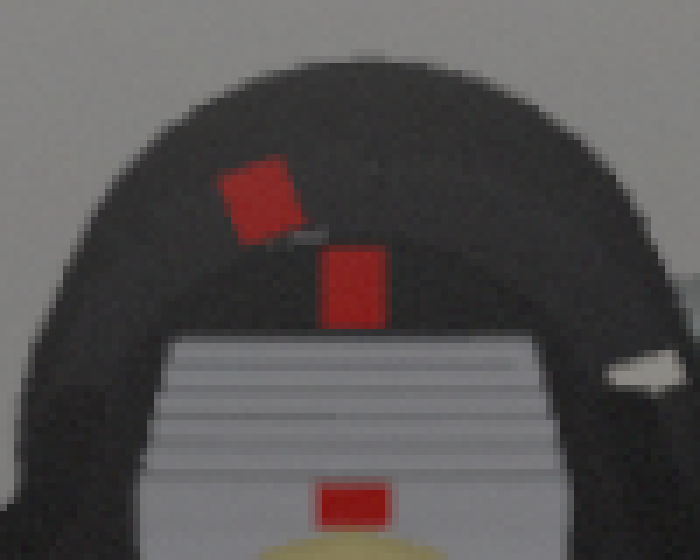

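Request:
move_arm(motion=[0,0.02,0.08,-0.05,0.03,1.0,1,0,0.02,0.08,-0.05,0.03,2.0,1,0,0.03,0.08,-0.05,0.03,3.0,1,0,0.03,0.08,-0.05,0.03,4.0,1,0,0.03,0.08,-0.05,0.03,5.0,1,0,0.03,0.08,-0.05,0.03,6.0,1,0,0.03,0.08,-0.05,0.03,6.0,1])

```text
time_s: 13.05
tcp_pos: [0.5476, 0.089, 0.0074]
ee_rot: [[-0.545, -0.839, 0.002], [-0.839, 0.545, -0.002], [0.001, -0.003, -1.0]]
wrist_force: [-4.3, -0.3, 18.3]
gripper_width: 0.343
```

```bash
python3 - <<'E'
from h import *
goto([.5466,.0893,.0054],107.1)
E
```

```text
t 13.05 tcp [0.5476 0.089  0.0074] F [-4.3 -0.3 18.3] M [-0.    1.93 -0.16] g 0.343 yaw 146.99 z [ 0.0024 -0.0024 -1.    ]
motion [0.007 0.025 0.05 ] [-4.000e-02  5.000e-03  7.978e+00]
```

Request:
move_arm(motion=[0.02,0.04,0.08,-0.04,0,1.0,1,0.02,0.04,0.08,-0.04,0,2.0,1,0.02,0.04,0.08,-0.04,0,3.0,1,0.02,0.04,0.08,-0.04,0,4.0,1,0.02,0.04,0.08,-0.04,0,5.0,1,0.02,0.04,0.08,-0.04,0,6.0,1,0.02,0.04,0.08,-0.04,0,7.0,1,0.02,0.04,0.08,-0.04,0,7.0,1])

```text
time_s: 13.72
tcp_pos: [0.5472, 0.0896, 0.0074]
ee_rot: [[-0.928, -0.373, 0.004], [-0.373, 0.928, 0.001], [-0.004, -0.001, -1.0]]
wrist_force: [-4.4, -0.1, 18.1]
gripper_width: 0.342
```

```bash
python3 - <<'E'
from h import *
goto([.5466,.0893,.0054],107.1)
im=imaging.capture("wrist")
cv2.imwrite("pics/w14.png",im)
cv2.imwrite("pics/w14z.png",cv2.resize(im[175:255,272:372],None,fx=7,fy=7,interpolation=cv2.INTER_NEAREST))
E
```

```text
t 13.72 tcp [0.5472 0.0896 0.0074] F [-4.4 -0.1 18.1] M [ 0.04  1.52 -0.09] g 0.342 yaw 111.9 z [ 3.6e-03  7.0e-04 -1.0e+00]
motion [ 0.017 -0.001  0.05 ] [-0.007  0.042  0.959]
```

View pics/w14z.png

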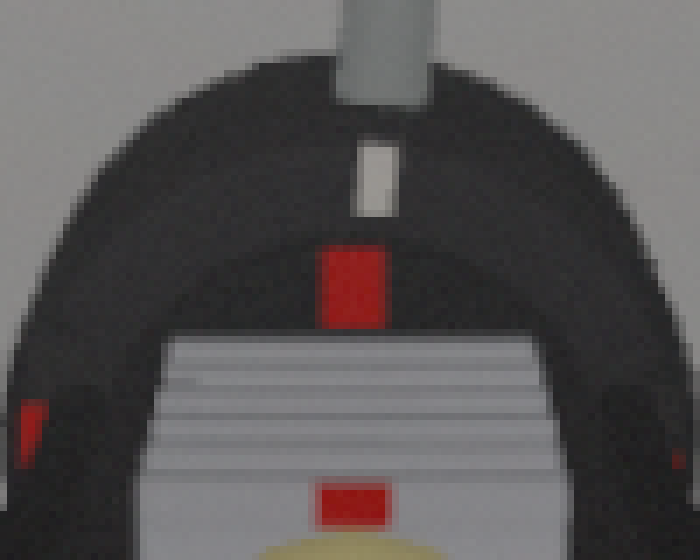

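Request:
move_arm(motion=[0.02,0,0.08,0,0.04,0.5,1,0.02,0,0.08,0,0.04,1.0,1,0.02,0,0.08,0,0.04,1.4,1,0.02,0,0.08,0,0.04,1.6,1,0.02,0,0.08,0,0.04,1.6,1,0.02,0,0.08,0,0.04,1.6,1])

```text
time_s: 14.27
tcp_pos: [0.5472, 0.0896, 0.0074]
ee_rot: [[-0.969, -0.245, 0.002], [-0.245, 0.969, -0.001], [-0.002, -0.001, -1.0]]
wrist_force: [-6.9, 1.2, 18.9]
gripper_width: 0.339
```

```bash
python3 - <<'E'
from h import *
goto([.5466,.0893,.0054],107.1)
im=imaging.capture("wrist")
cv2.imwrite("pics/w15z.png",cv2.resize(im[175:255,272:372],None,fx=7,fy=7,interpolation=cv2.INTER_NEAREST))
E
```

```text
t 14.27 tcp [0.5472 0.0896 0.0074] F [-6.9  1.2 18.9] M [0.23 1.96 0.33] g 0.339 yaw 104.19 z [ 2.4e-03 -6.0e-04 -1.0e+00]
motion [ 0.017 -0.003  0.049] [-0.014  0.025 -0.582]
```

View pics/w15z.png

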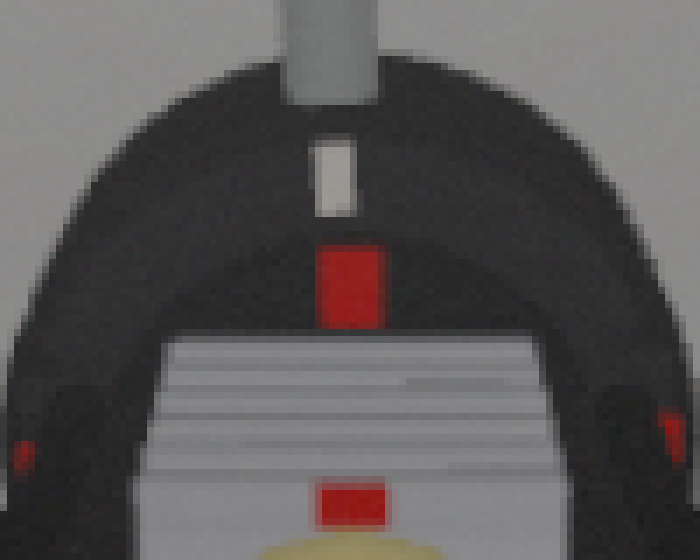

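Request:
move_arm(motion=[0.02,0,0.08,0,0.02,0.3,1,0.02,0,0.08,0,0.02,0.5,1,0.02,0,0.08,0,0.02,0.5,1])

```text
time_s: 14.57
tcp_pos: [0.5474, 0.0897, 0.0073]
ee_rot: [[-0.978, -0.207, 0.003], [-0.207, 0.978, -0.002], [-0.003, -0.002, -1.0]]
wrist_force: [-6.6, 0.3, 17.3]
gripper_width: 0.346
```

```bash
python3 - <<'E'
from h import *
goto([.5466,.0893,.0054],107.1)
im=imaging.capture("wrist")
cv2.imwrite("pics/w16z.png",cv2.resize(im[175:255,272:372],None,fx=7,fy=7,interpolation=cv2.INTER_NEAREST))
E
```

```text
t 14.57 tcp [0.5474 0.0897 0.0073] F [-6.6  0.3 17.3] M [0.07 1.74 0.71] g 0.346 yaw 101.95 z [ 0.0033 -0.0016 -1.    ]
motion [ 0.021 -0.005  0.048] [-0.027  0.032 -1.03 ]
```

View pics/w16z.png

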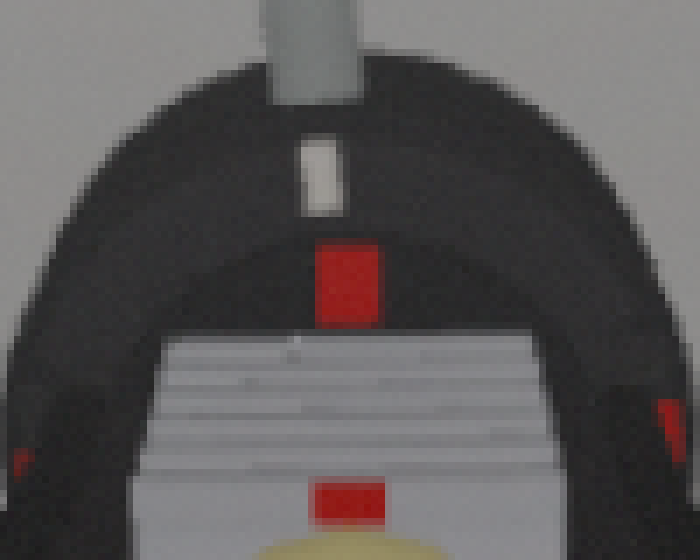

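Request:
move_arm(motion=[0.03,0,0.09,-0.02,0.03,-0.2,1,0.03,0,0.09,-0.02,0.03,-0.2,1,0.03,0,0.09,-0.02,0.03,-0.2,1,0.03,0,0.09,-0.02,0.03,-0.2,1])

```text
time_s: 14.95
tcp_pos: [0.5474, 0.0897, 0.0073]
ee_rot: [[-0.974, -0.228, 0.003], [-0.228, 0.974, -0.001], [-0.003, -0.001, -1.0]]
wrist_force: [-6.0, 0.5, 20.1]
gripper_width: 0.345
```

```bash
python3 - <<'E'
from h import *
import pickle
goto([.5466,.0893,.0054],107.1)
P={n:imaging.camera_params(n) for n in("wrist","scene","side")}
im={n:imaging.capture(n) for n in P}
pickle.dump((P,im),open("v17.pkl","wb"))
goto([.5466,.0893,.0054],107.1)
cv2.imwrite("pics/w17z.png",cv2.resize(im["wrist"][175:255,272:372],None,fx=7,fy=7,interpolation=cv2.INTER_NEAREST))
cv2.imwrite("pics/s17.png",cv2.resize(im["scene"][140:290,140:400],None,fx=3,fy=3,interpolation=cv2.INTER_CUBIC))
cv2.imwrite("pics/d17.png",cv2.resize(im["side"][130:250,200:390],None,fx=4,fy=4,interpolation=cv2.INTER_CUBIC))
E
```

```text
t 14.95 tcp [0.5474 0.0897 0.0073] F [-6.   0.5 20.1] M [0.05 1.82 0.36] g 0.345 yaw 103.18 z [ 3.3e-03 -7.0e-04 -1.0e+00]
motion [ 0.021 -0.004  0.048] [-0.018  0.034 -0.785]
t 15.1 tcp [0.5474 0.0897 0.0073] F [-6.2  0.2 19.8] M [-0.04  1.88  0.35] g 0.341 yaw 103.18 z [ 3.3e-03 -7.0e-04 -1.0e+00]
motion [ 0.021 -0.005  0.047] [-0.018  0.034 -0.785]
```

View pics/w17z.png

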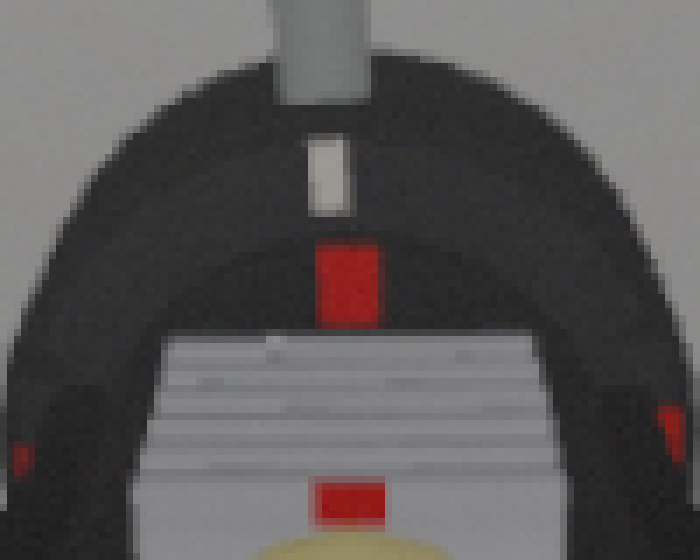

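View pics/s17.png

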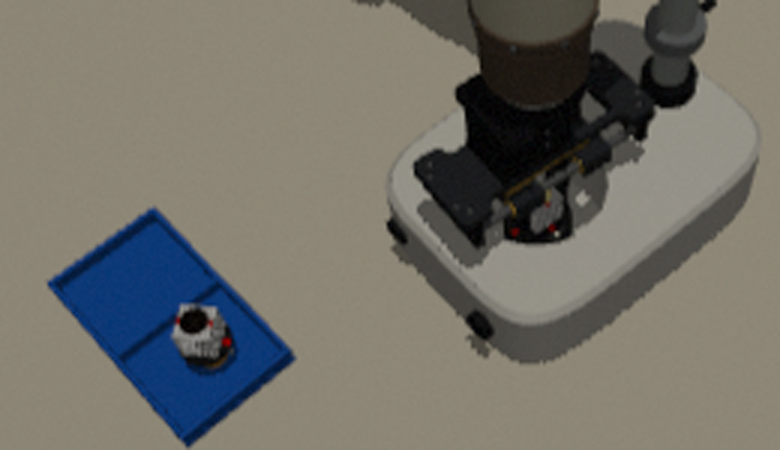

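View pics/d17.png

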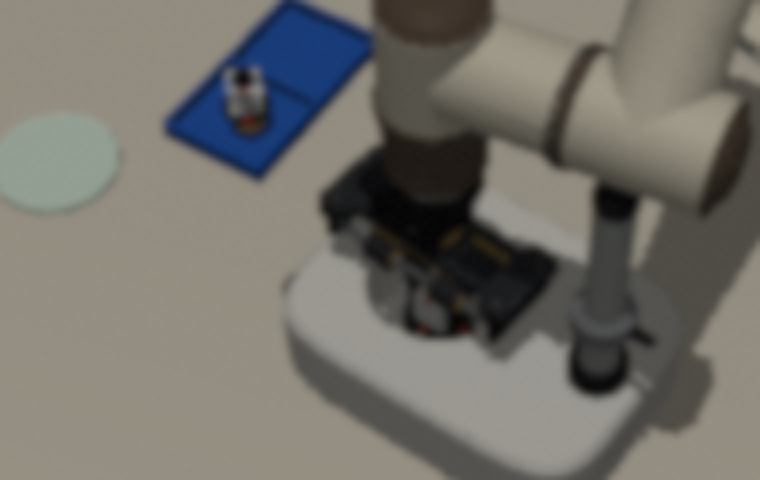

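```bash
python3 - <<'E'
from h import *
import pickle
P,im=pickle.load(open("v17.pkl","rb"))
cv2.imwrite("pics/s17f.png",cv2.resize(im["scene"][20:240,220:460],None,fx=2.7,fy=2.7,interpolation=cv2.INTER_CUBIC))
s=r.sense();print(np.round(s["joints"],2),np.round(s["effort"],2))
# lamp mark angle vs tick
W=P["wrist"];g=lambda u,v,z:plane(W,"wrist",(272+u/7-.5,175+v/7-.5),z)
t=s["tcp_pos"]
l=g(349,244,.034)-g(348,505,.066)
print("lamp axis",np.degrees(np.arctan2(l[1],l[0]))%180)
a,b=g(168,336,.034),g(535,333,.034);d=a-b;print("sink edge",np.degrees(np.arctan2(d[1],d[0]))%180-90)
tk=g(330,178,.03);print("tick",np.degrees(np.arctan2(tk[1]-.0893,tk[0]-.5466))%180,"mark",g(349,250,.034),tk)
E
```

```text
[  26.13   26.68  -22.45    0.18  -40.72 -103.09] [ -0.91 -27.5   11.2    1.82   1.66  -0.4 ]
lamp axis 13.461403697168691
sink edge 13.762235546551693
tick 16.784560569559147 mark [0.52753014 0.08486972 0.034     ] [0.52303988 0.08219371 0.03      ]
```

View pics/s17f.png

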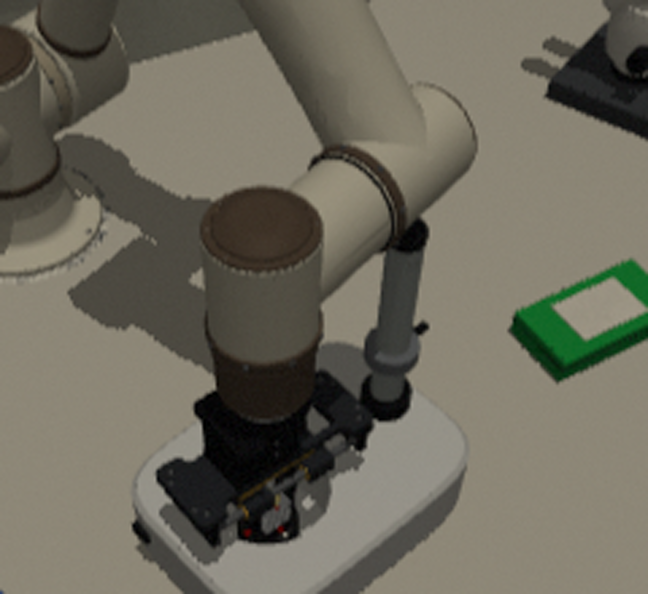

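```bash
python3 - <<'E'
from h import *
goto([.5466,.0893,.0054],107.1)
print(r.finish_job())
E
```

```text
t 15.1 tcp [0.5474 0.0897 0.0073] F [-6.2  0.2 19.8] M [-0.04  1.88  0.35] g 0.341 yaw 103.18 z [ 3.3e-03 -7.0e-04 -1.0e+00]
motion [ 0.021 -0.005  0.047] [-0.018  0.034 -0.785]
the job is handed in; nothing more can be done
None
```

The new lamp is in the socket, pushed fully down and turned clockwise to the stop. I handed the job in at about 15 s with the arm still gripping and pressing it. The old lamp, stage plate and slide box were never approached. The old lamp and plate look untouched in the last pictures; the slide box looked undisturbed.

**Last checks**
- **Grip:** the opening is about 30 mm, which matches the heat sink.
- **Pressed down:** the push is about 20 N, roughly twice the spring's force. The height stayed at the 7.3–7.4 mm reading I expected for a flush flange, even when the push varied, so the flange is on the collar.
- **At the stop:** the twisting resistance rose from about -0.1 to 0.7 N m at the end of the turn, so it is against the stop. I then eased back to a steady 0.35 N m.

**What went wrong or did not agree**
- **First grasp failed:** the finger ends are about 32 mm shorter than the reported tool point, so the fingers closed on top of the lens with about 15 N. I measured the offset, reopened and gripped properly. The lamp stayed upright and in place, but you may want to glance at the lens.
- **Turn angle:** the camera shows the lamp about 2–3° past the white tick. I put this down to slack, measurement error and slight twist in the grip.
- **Side load:** about 6 N of sideways force from the socket bore remained.
- **Column clearance:** the arm's wrist link passes close to the top of the column. The joint loads showed no sign of contact, but I did not measure the gap.

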